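# Fit the missing ceramic spacer with sprung tongs

## Robot

A 6-joint arm with a two-finger parallel gripper is mounted at the origin on a cart in front of the work surface, level with it; the furniture and walls round the work are solid. World frame = base frame: x ahead of the robot, y to its left, z up, the work surface at z = 0. Lengths are in m, angles in rad, forces in N, time in s.
With the tool pointing down it reaches from about 0.325 to 1 m from the base axis. Payload 5.1 kg.
Tool frame: the origin (TCP) lies midway between the tips of the shut fingers; the grasp point (between the pads) lies 19 mm behind it; z points along the fingers, y is the direction in which the jaws open and shut (so a half turn about z gives the same grasp; the last joint's range is limited). The gripper opens to 85 mm and grips with 20 to 120 N. Pads are 22 mm wide; open, the fingers measure 114 mm over their backs; the gripper's body (76 mm by 85 mm) begins 54 mm behind the grasp point. The pads swing forward as they close: fully open they stand 13 mm farther back than shut.
Start: joints at [-1.285, 0.124, 1.65, -0, 1.367, -0.083], TCP at [0.234, -0.606, 0.197] pointing down, gripper open.
Joint ranges: [-2.61, 2.61], [-1.02, 2.33], [0.03, 2.71], [-1.35, 4.49], [0.32, 2.68], [-2.91, 2.91]. Speed limits (rad/s): [2.57, 2.57, 3.14, 3.14, 3.14, 3.14].

## Interface

Orientations are given as a rotation vector (axis times angle).
In Python, from rig import ctrl gives the robot as it stands.
- The arm moves only by the tool drive_tool, never from a script. Its arguments are lists of equal length, an entry for each row: "fingers": the finger opening in cm, from 0 to 8.54; "linear": the shift along the world's x, y, z in cm, a list of three; "delta_rot": the turn, a rotation vector about the world's x, y, z in degrees, a list of three. A call has exactly 10 rows; each row shifts and turns the pose as measured when the row begins; what a row does not reach is not made up. A row lasts 1/8 s, in which the tool goes at most 62.5 mm and 10.7 degrees, less where a joint would pass 70% of its speed; a pose out of reach is approached as far as the arm can. A call is refused whole if a number of a shift passes 6.25 or a number of a turn 10.7, either way. A call with a gripper value outside its range is refused whole. The fingers move at their own pace and stop on an object; "squeeze" is the grip in N (left out, the last holds). Time passes only in rows, so rows that do not move let the fingers close, or fill a call up. It gives the time, the measured TCP pose, the force and the opening at its end, in the units of the state.
- ctrl.sense(): the state, without advancing time (a new reading comes with each control period).
- ctrl.read_camera(name): name is "side" or "top" or "wrist"; returns a dict with "frame" (480x640x3 uint8, red, green, blue), "depth" (480x640 float32, m along the optical axis (not along the pixel's ray), 0 where there is no reading), "fx", "fy", "cx", "cy" (pixels), "R" (3x3) and "t" (3): a world point X has camera coordinates R X + t. Camera axes: x right, y down, z forward; pixel columns grow to the right and rows downward; lengths in m; the calibration is good to about 2 mm. A picture is of the moment at which its call begins.
- ctrl.finish_job(): hands the job in, once; it reports no verdict.
The state is a dict: "clock": time; "joints": joint angles; "qd": joint speeds; "effort": joint torques, N m; "eef_pos": TCP position; "eef_rot": TCP orientation; "force": force on the tool from outside, world axes, zero at the start; "moment": the same for the moment, N m; "opening": opening from 0.0 (shut) to 1.0 (fully open).
Only numpy, scipy, OpenCV 4.12 (cv2) and the standard library are available. Lean on these libraries where they do the work, as an engineer would, in place of code of your own. Each camera call takes 0.05 s, during which the arm holds its last target.

## Task

Take the red-handled sprung tongs out of their black stand, squeeze them shut on the white ceramic spacer at the bottom of the deep pocket in the blue block, and draw it out. Press it gently but fully home on the one bare pin of the board holder, then put the tongs back upright in their stand, right down, and let go. Only the tong tips may handle the brittle spacer: never crush it, ram the tips into the block or force it onto the pin, and leave the other things on the bench alone.

Things in the scene. Friction and masses are not known exactly. Their poses are not given: they have to be found in the camera images.
- tongs_grip (a point): Middle of the tongs' two red rubber-faced handles, 94 mm above the tips; z up, tongs close along y. Grip from above across y, fingertips just over the finger stops (tops 71 mm above the tips, jutting 6.5 mm). Handles: 22 mm wide in x, outer faces flat from 71 to 118 mm (the top), 40 mm apart when open; legs stay parallel. A spring opens them: 10 N when open, +0.4 N per mm squeezed.
- tongs_tip (a point): Point between the tips' lower ends. Steel shanks 8 mm wide in x; open, they span 33 mm in y with 19 mm between the jaws. Jaws: V grooves, 11 mm tall, that centre a round part; 12 mm above the tips shoulders close over the part's top and bear on it when pushed down.
- tongs_leg (a joint): How far the tongs are squeezed, m: 0 open, about 0.009 when the jaws hold the 14 mm spacer (handles 31 mm over the outside), 0.011 fully shut on nothing.
- tongs: The tongs, 90 g; origin at the tips, z up, y the closing line. They stand upright in the stand, on their tips, 10 mm above the bench.
- stand_mouth (a point): Middle of the mouth of the well in the fixed black stand, 46 mm above the bench; z up. The well is 36.5 mm long in y, 11 mm wide in x, 36 mm deep; its mouth flares to 46.5 by 21 mm over the top 8 mm. The tongs stand in it on their tips.
- pocket_mouth (a point): Middle of the pocket's mouth in the top of the fixed blue block; z up. The pocket is 44 mm long in y, 20 mm wide in x, straight-walled, 38 to 52 mm deep: its floor differs from case to case and is best felt with the tips. More than 25 N between tongs and block does damage.
- magazine: The blue block with the pocket, 62x84 mm, 60 mm high; origin under its centre, z up.
- pocket_floor: The fixed black floor piece inside the pocket; its top, on which the spacer stands, is 24 mm above its origin. The tips may rest on it lightly, under 25 N.
- spacer_mid (a point): Centre of the white ceramic spacer: a ring 14 mm across, 10 mm high, hole 8 mm, z along its axis. It stands on the pocket's floor, a few mm off the pocket's middle. The fingers must not touch it.
- spacer: The spacer, 10 to 17 g; origin under its centre. It cracks when the tongs' contact forces on it add up to more than 80 N; 20 to 30 N on the handles grips it well.
- pin_seat (a point): Centre of the flat seat (11 mm round boss, 16 mm above the bench, 8 mm above the plate) at the foot of the holder's bare brass pin; z up. Pin 6 mm thick, 14.5 mm high, top 3 mm a cone. Sprung balls 5 mm above the seat hold the spacer up: press it down with 5 to 15 N until it stands on the seat (its centre 5 mm above this point). Over 40 N between spacer and holder breaks it.
- holder: Fixed dark steel board holder, 96x72x8 mm; origin under its centre, z up. Bare pin at x = -34, y = +22 mm; the other pins, at x = -34 or +34, y = -22 or +22 mm, already carry spacers.
- flux_jar: Bystander: small jar with a green lid, 45 mm across, 30 mm high; origin under its centre.
- desolder_wick: Bystander: small blue reel, 35x58x8 mm; origin under its centre.
Things that resemble listed ones, but are neither listed nor needed, are in the scene too. What is shaped like the tongs but purple is not meant.

How it is judged:
By the outcome, as a careful person would: the job done as asked, in the order asked, and still so for the second after the job is handed in, with the robot touching nothing.
It also fails if it takes over 54 s, if anything falls off the work surface, if the arm or the gripper's body presses on something with over 40 N, if the wrist force passes 120 N, or if a joint passes its speed limit or range.

## Working session

There is one attempt and no reset: what is moved stays moved. The work goes in short steps, Python scripts to look and compute and a tool call to move; the robot and the scene stay as the last step left them, time stands still between calls to the robot, and variables do not carry over. Pictures are saved under pics/ and viewed, and the job is handed in when it is done.

Besides the shell and the picture viewer there is one more tool, called after "Call:" in YAML: its name, and indented under it one key for each argument. drive_tool: Moves the arm, as the interface text tells. Its arguments: {"type":"object","properties":{"fingers":{"type":"array","items":{"type":"number"}},"linear":{"type":"array","items":{"type":"array","items":{"type":"number"}}},"delta_rot":{"type":"array","items":{"type":"array","items":{"type":"number"}}},"squeeze":{"type":"number"}},"required":["fingers","linear","delta_rot"]}

```bash
ls; mkdir -p pics
cat > h.py <<'E'
import numpy as np, cv2
from rig import ctrl
def cam(n,save=None):
    c=ctrl.read_camera(n)
    if save: cv2.imwrite('pics/'+save,c['frame'][:,:,::-1])
    return c
def ray(c,u,v,z):
    R=np.array(c['R']);t=np.array(c['t']);o=-R.T@t
    d=R.T@np.array([(u-c['cx'])/c['fx'],(v-c['cy'])/c['fy'],1])
    return o+d*(z-o[2])/d[2]
def pts(c):
    d=c['depth'];v,u=np.mgrid[:480,:640]
    P=np.stack([(u-c['cx'])/c['fx']*d,(v-c['cy'])/c['fy']*d,d],-1)-np.array(c['t'])
    return P@np.array(c['R'])
def proj(c,X):
    p=np.array(c['R'])@np.array(X)+np.array(c['t']); return p[0]/p[2]*c['fx']+c['cx'],p[1]/p[2]*c['fy']+c['cy']
def crop(c,u0,v0,u1,v1,k,name):
    cv2.imwrite('pics/'+name,cv2.resize(np.ascontiguousarray(c['frame'][v0:v1,u0:u1,::-1]),None,fx=k,fy=k,interpolation=cv2.INTER_CUBIC))
E
python3 - <<'E'
from h import *
for n in ['side','top','wrist']:
    c=cam(n,n+'0.png'); print(n,c['fx'],c['cx'],c['cy'],(-np.array(c['R']).T@c['t']).round(3)); np.save(n+'0.npy',c,allow_pickle=True)
    print(np.array(c['R']).round(2).tolist())
s=ctrl.sense();print(s)
E
```

```text
pics
side 622.1235757904167 320.95366216533205 240.5457701758337 [ 0.343 -0.742  0.574]
[[0.95, -0.3, -0.01], [-0.18, -0.54, -0.82], [0.24, 0.78, -0.57]]
top 455.7965151935906 322.7945296289556 240.09775546153452 [ 0.434 -0.057  0.91 ]
[[0.01, -1.0, 0.02], [-0.99, -0.02, -0.14], [0.14, -0.02, -0.99]]
wrist 401.4436106145553 323.1396114841225 231.53351809647228 [ 0.299 -0.582  0.373]
[[0.36, -0.93, -0.0], [-0.9, -0.35, 0.28], [-0.26, -0.1, -0.96]]
{'clock': 0.15, 'joints': array([-1.28458685e+00,  1.24385998e-01,  1.65137256e+00, -1.60789102e-05,
        1.36751638e+00, -8.26258901e-02]), 'qd': array([-2.89073623e-04, -2.22709952e-03, -4.88157639e-03, -5.36991282e-05,
       -1.75543898e-04, -5.21970384e-04]), 'effort': array([ 1.58881976e-04, -4.24226117e+01, -3.66014814e+01, -1.14082457e-04,
        4.65198944e-03,  2.62532183e-06]), 'eef_pos': array([ 0.23414343, -0.60578356,  0.19620834]), 'eef_rot': array([-3.08667671e+00, -5.75785232e-01,  2.92971518e-04]), 'force': array([ 0.21118763, -0.31227113,  0.30693119]), 'moment': array([ 0.02611274,  0.04629965, -0.02329143]), 'opening': 0.9975353442825943}
```

View pics/top0.png

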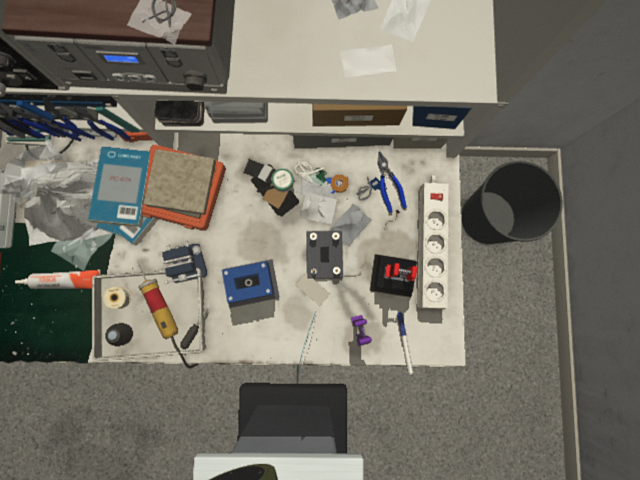

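View pics/side0.png

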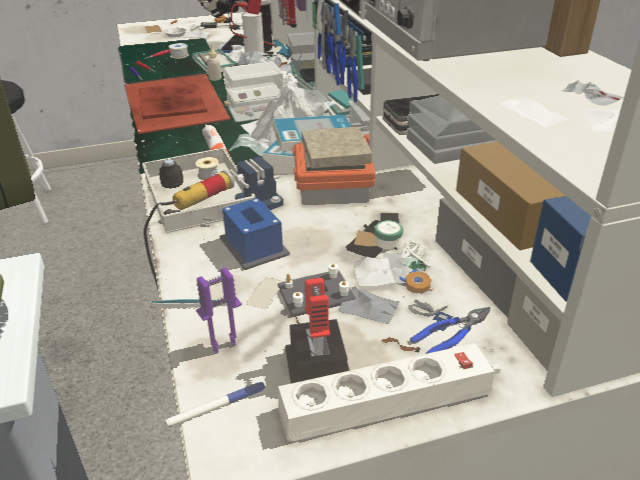

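The top view shows the red tongs in the black stand (~400,273), purple lookalike (~361,330), blue block (~248,283) with the pocket, and the holder (~324,255). I'll enlarge these next.

Run:
```python
from h import *
t=np.load('top0.npy',allow_pickle=True).item();s=np.load('side0.npy',allow_pickle=True).item()
crop(t,360,235,440,305,8,'c1.png');crop(t,210,245,290,315,8,'c2.png');crop(t,290,220,360,290,8,'c3.png');crop(s,180,190,380,400,3,'c4.png')
```

```text
(no output)
```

View pics/c1.png

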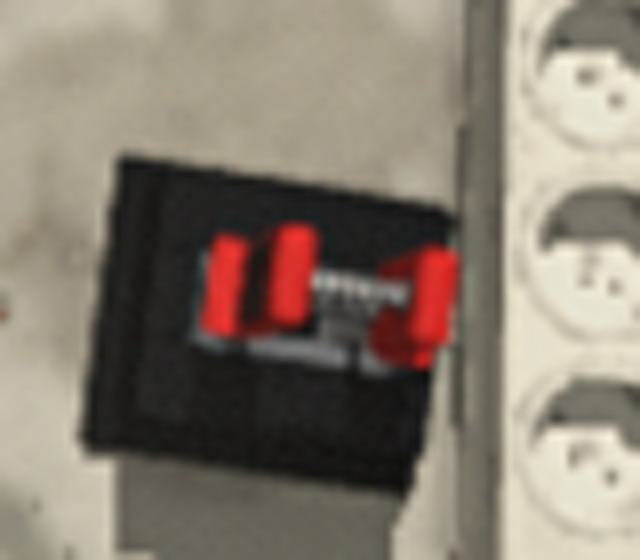

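View pics/c2.png

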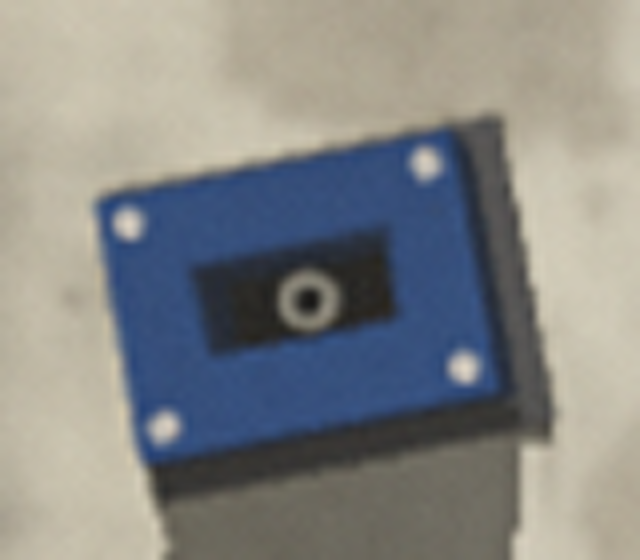

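View pics/c3.png

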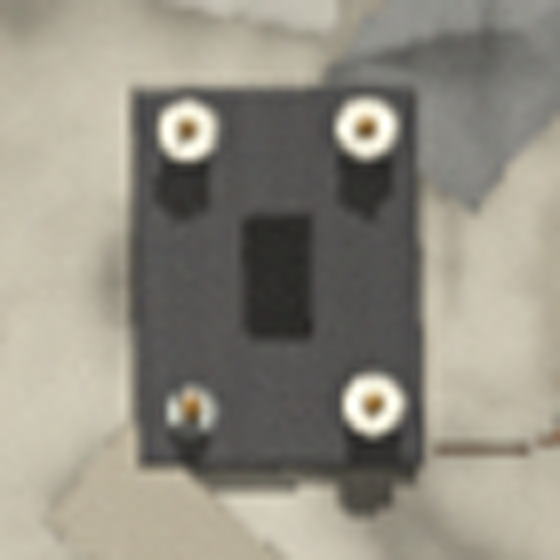

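View pics/c4.png

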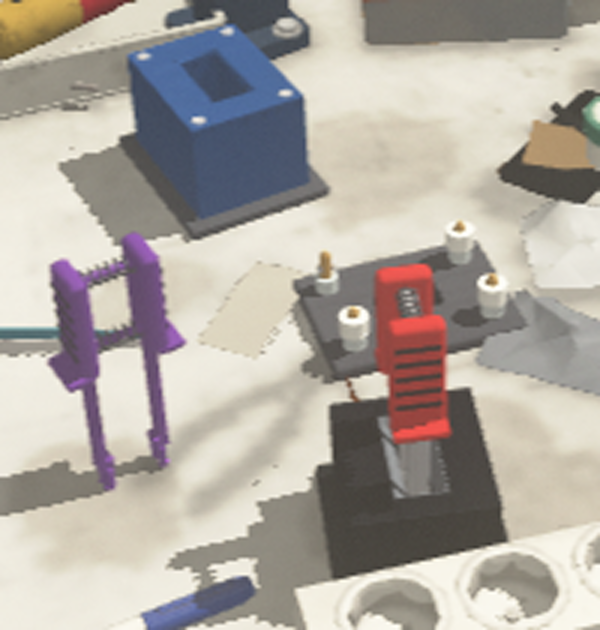

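View pics/wrist0.png

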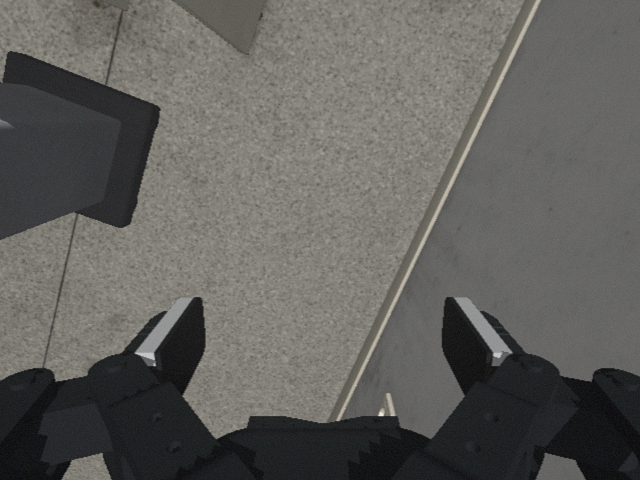

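Candidates: red-handled sprung tongs in the black stand (top ~400,273; side ~318,305) and a purple pair standing freely (top ~361,330). The red ones are meant, confirmed in the crops: a red handle with finger stop in the black stand. The white ring is in the blue block's pocket at (248.5,282). The bare pin is lower-left at top (314,271), without a white ring.

Run:
```python
from h import *
t=np.load('top0.npy',allow_pickle=True).item();s=np.load('side0.npy',allow_pickle=True).item()
for n,c in (('top',t),('side',s)):
    P=pts(c);f=c['frame'].astype(int);r,g,b=f[...,0],f[...,1],f[...,2]
    hsv=cv2.cvtColor(c['frame'],cv2.COLOR_RGB2HSV)
    def rectat(m,z,lab):
        m=m.astype(np.uint8);k,L,st,ce=cv2.connectedComponentsWithStats(m)
        i=1+np.argmax(st[1:,4]);cn=max(cv2.findContours((L==i).astype(np.uint8),cv2.RETR_EXTERNAL,cv2.CHAIN_APPROX_NONE)[0],key=cv2.contourArea)
        W=np.array([ray(c,p[0][0],p[0][1],z)[:2] for p in cn]).astype(np.float32)*1000
        R=cv2.minAreaRect(W);print(n,lab,np.round(R[0],1),np.round(R[1],1),round(R[2],1),st[i,4])
    z=P[...,2];x=P[...,0];y=P[...,1]
    red=(r>150)&(g<90)&(b<90)&(x>.3)&(x<.46)&(y<-.12)&(y>-.26)
    q=P[red&(z>.118)];print(n,'redtop',len(q),q.mean(0).round(4),q.min(0).round(3),q.max(0).round(3))
    top=red&(z>.118)
    W=np.array([ray(c,u,v,.128)[:2] for v,u in np.argwhere(top)]).astype(np.float32)*1000
    if len(W)>5: print('  tongs rect',cv2.minAreaRect(W))
    blue=(b>r+30)&(z>.05)&(z<.07)&(np.hypot(x-.38,y-.1)<.12)
    cl=cv2.morphologyEx(blue.astype(np.uint8),cv2.MORPH_CLOSE,np.ones((25,25)))
    rectat(cl,.06,'block'); print('  z',np.median(z[blue]))
    blk=(f.sum(-1)<150)&(z>.038)&(z<.055)&(np.hypot(x-.37,y+.19)<.12)
    rectat(cv2.morphologyEx(blk.astype(np.uint8),cv2.MORPH_CLOSE,np.ones((15,15))),.046,'stand')
    ho=(z>.004)&(z<.014)&(np.hypot(x-.43,y+.06)<.09)&(f.max(-1)<110)
    rectat(cv2.morphologyEx(ho.astype(np.uint8),cv2.MORPH_CLOSE,np.ones((15,15))),.008,'holder')
```

```text
<stdin>:13: RuntimeWarning: Mean of empty slice.
  ret = um.true_divide(
Traceback (most recent call last):
ValueError: zero-size array to reduction operation minimum which has no identity
```

Run:
```python
from h import *
t=np.load('top0.npy',allow_pickle=True).item();s=np.load('side0.npy',allow_pickle=True).item()
P=pts(t)
for u,v in [(396,270),(414,273),(248,265),(300,230),(380,290),(314,271),(200,200)]: print(u,v,P[v,u].round(3),t['frame'][v,u],t['depth'][v,u])
P=pts(s)
for u,v in [(316,300),(250,215),(300,345)]: print(u,v,P[v,u].round(3),s['frame'][v,u])
```

```text
396 270 [ 0.496 -0.201  0.131] [216  49  43] 0.7824349
414 273 [ 0.491 -0.232  0.131] [217  46  41] 0.78249633
248 265 [0.506 0.063 0.061] [ 53  76 116] 0.84718543
300 230 [ 0.584 -0.031  0.002] [200 195 177] 0.91842407
380 290 [ 0.466 -0.192  0.003] [25 24 22] 0.9046822
314 271 [ 0.499 -0.06   0.029] [125  96  56] 0.8806542
200 200 [0.619 0.148 0.101] [146 133 108] 0.82233065
316 300 [ 0.49  -0.236  0.126] [217  81  75]
250 215 [0.478 0.086 0.045] [67 78 99]
300 345 [ 0.474 -0.218  0.045] [76 72 68]
```

```bash
cat > meas.py <<'E'
from h import *
t=np.load('top0.npy',allow_pickle=True).item();s=np.load('side0.npy',allow_pickle=True).item()
for n,c in (('top',t),('side',s)):
    P=pts(c);f=c['frame'].astype(int);r,g,b=f[...,0],f[...,1],f[...,2]
    def rectat(m,z,lab):
        m=m.astype(np.uint8);k,L,st,ce=cv2.connectedComponentsWithStats(m)
        if k<2: print(n,lab,'none');return
        i=1+np.argmax(st[1:,4]);cn=max(cv2.findContours((L==i).astype(np.uint8),cv2.RETR_EXTERNAL,cv2.CHAIN_APPROX_NONE)[0],key=cv2.contourArea)
        W=np.array([ray(c,p[0][0],p[0][1],z)[:2] for p in cn]).astype(np.float32)*1000
        R=cv2.minAreaRect(W);print(n,lab,np.round(R[0],1),np.round(R[1],1),round(R[2],1),st[i,4])
    z=P[...,2];x=P[...,0];y=P[...,1]
    near=lambda X,Y,d:np.hypot(x-X,y-Y)<d
    red=(r>150)&(r-g>100)&near(.493,-.216,.05)
    top=red&(z>.122)
    W=np.array([ray(c,u,v,.128)[:2] for v,u in np.argwhere(top)]).astype(np.float32)*1000
    if len(W)>5: print(n,'tongs rect',len(W),cv2.minAreaRect(W), 'median z',np.median(z[top]))
    blue=(b>r+30)&(z>.054)&(z<.068)&near(.47,.08,.09)
    rectat(cv2.morphologyEx(blue.astype(np.uint8),cv2.MORPH_CLOSE,np.ones((25,25))),.06,'block')
    if n=='top':
        dark=(f.sum(-1)<170)&~blue;dark[:270]=0;dark[293:]=0;dark[:,:230]=0;dark[:,262:]=0
        rectat((~blue)&(np.abs(np.mgrid[:480,:640][0]-281)<13)&(np.abs(np.mgrid[:480,:640][1]-247)<16),.06,'pocket')
    blk=(f.max(-1)<80)&(z>.038)&(z<.055)&near(.49,-.21,.07)
    rectat(cv2.morphologyEx(blk.astype(np.uint8),cv2.MORPH_CLOSE,np.ones((15,15))),.046,'stand')
    ho=(z>.004)&(z<.014)&near(.53,-.06,.09)&(f.max(-1)<110)
    rectat(cv2.morphologyEx(ho.astype(np.uint8),cv2.MORPH_CLOSE,np.ones((15,15))),.008,'holder')
t=t
# spacers, pin (top cam)
for lab,(u,v),z in (('ring',(248.5,282.2),.02),('pin tip',(313.8,270.6),.0305),('s1',(313.4,236.3),.03),('s2',(335.8,236.1),.03),('s3',(336.6,270.6),.03)):
    print(lab,ray(t,u,v,z).round(4), pts(t)[round(v),round(u)].round(3))
P=pts(t);print('ring z',np.sort(P[278:287,244:253,2].ravel()).round(3)[::5])
E
python3 meas.py
```

```text
top tongs rect 97 ((495.7513122558594, -216.5404815673828), (38.64386749267578, 19.10538101196289), 83.83114624023438) median z 0.12806509009543646
top block [475.1  64.2] [62.1 83.2] 12.5 1518
top pocket [475.7  64.3] [21.4 43.7] 13.1 276
top stand [ 494.9 -215.8] [70.8 60.4] 81.9 1131
top holder [540.8 -86.8] [106.4  86.2] 0.9 1754
side tongs rect 181 ((495.12896728515625, -222.1040802001953), (42.02019119262695, 19.451133728027344), 81.25439453125) median z 0.12701720108600997
side block [475.6  58. ] [63.3 92.2] 12.4 1311
side stand [ 493.7 -224.3] [77.6 59.7] 81.4 1566
side holder [556.6 -86.4] [34.4 68.4] 8.5 305
ring [0.4763 0.0663 0.02  ] [0.477 0.069 0.011]
pin tip [ 0.5001 -0.0598  0.0305] [ 0.499 -0.06   0.029]
s1 [ 0.5671 -0.0579  0.03  ] [ 0.567 -0.057  0.032]
s2 [ 0.5683 -0.1016  0.03  ] [ 0.569 -0.102  0.028]
s3 [ 0.5009 -0.1039  0.03  ] [ 0.5   -0.105  0.028]
ring z [0.01  0.012 0.013 0.013 0.013 0.014 0.014 0.015 0.015 0.017 0.021 0.022
 0.022 0.023 0.023 0.025 0.037]
```

Call:
drive_tool:
  fingers: [8.5,8.5,8.5,8.5,8.5,8.5,8.5,8.5,8.5,8.5]
  linear:
    - [2.0,4.4,0.6]
    - [2.0,4.4,0.6]
    - [2.0,4.4,0.6]
    - [2.0,4.4,0.6]
    - [2.0,4.4,0.6]
    - [2.0,4.4,0.6]
    - [2.0,4.4,0.6]
    - [2.0,4.4,0.6]
    - [2.0,4.4,0.6]
    - [0,0,0]
  delta_rot:
    - [0,0,-3.2]
    - [0,0,-3.2]
    - [0,0,-3.2]
    - [0,0,-3.2]
    - [0,0,-3.2]
    - [0,0,-3.2]
    - [0,0,-3.2]
    - [0,0,-3.2]
    - [0,0,-3.2]
    - [0,0,0]

```text
clock: 1.4
eef_pos: [0.416, -0.1956, 0.2474]
eef_rot: [-3.125, 0.239, -0.002]
force: [0.0, 0.3, 0.1]
opening: 0.999
```

Run:
```python
from h import *
c=cam('wrist','w1.png');np.save('w1.npy',c,allow_pickle=True)
print((-np.array(c['R']).T@c['t']).round(3),np.array(c['R']).round(3).tolist(),ctrl.sense()['eef_pos'])
```

```text
[ 0.485 -0.209  0.424] [[-0.152, -0.988, -0.007], [-0.95, 0.144, 0.276], [-0.272, 0.049, -0.961]] [ 0.41538612 -0.19667246  0.24697656]
```

View pics/w1.png

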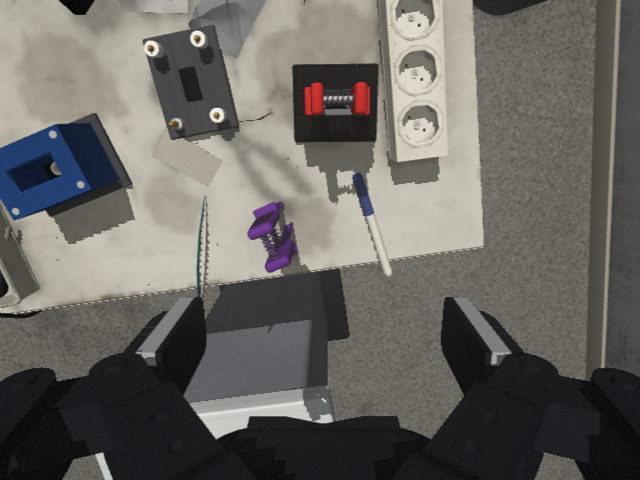

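The wrist view shows the red tongs squared up in the stand at about (337,98). The white socket strip is to the right, with the holder and blue block on the left.

Run:
```python
from h import *
c=np.load('w1.npy',allow_pickle=True).item()
P=pts(c);f=c['frame'].astype(int);r,g,b=f[...,0],f[...,1],f[...,2];z=P[...,2]
red=(r-g>90)&(np.abs(P[...,0]-.495)<.06)&(np.abs(P[...,1]+.22)<.06)
top=red&(z>.122)
cn=np.argwhere(top)
W=np.array([ray(c,u,v,.128)[:2] for v,u in cn]).astype(np.float32)*1000
print('tongs',len(W),cv2.minAreaRect(W),np.median(z[top]))
blk=(f.max(-1)<80)&(z>.036)&(z<.056)&(np.hypot(P[...,0]-.495,P[...,1]+.216)<.06)
m=cv2.morphologyEx(blk.astype(np.uint8),cv2.MORPH_CLOSE,np.ones((25,25)))
W=np.array([ray(c,u,v,.046)[:2] for v,u in np.argwhere(m)]).astype(np.float32)*1000
print('stand',len(W),cv2.minAreaRect(W),np.median(z[blk]))
red2=red&(z>.07)&(z<.1);W=np.array([ray(c,u,v,.081)[:2] for v,u in np.argwhere(red2)]);print('stops',len(W),W.min(0),W.max(0))
crop(c,270,50,400,150,6,'w1c.png')
for (u,v),zz in (((173.5,124),.0305),((217.5,116),.03),((151,48),.03),((198,39),.03)): print(u,v,ray(c,u,v,zz).round(4),P[int(v),int(u)].round(3))
```

```text
tongs 714 ((495.71685791015625, -220.34051513671875), (40.61539840698242, 20.57233428955078), 80.77590942382812) 0.12714565823699497
stand 5481 ((495.5999755859375, -219.62327575683594), (69.95840454101562, 59.68462371826172), 81.27324676513672) 0.04576428174096166
stops 227 [ 0.48199749 -0.24635125] [ 0.50954568 -0.19237255]
173.5 124 [ 0.4997 -0.0646  0.0305] [ 0.5   -0.064  0.031]
217.5 116 [ 0.5005 -0.1075  0.03  ] [ 0.501 -0.106  0.027]
151 48 [ 0.5675 -0.0611  0.03  ] [ 0.568 -0.061  0.029]
198 39 [ 0.5682 -0.105   0.03  ] [ 0.568 -0.105  0.029]
```

View pics/w1c.png

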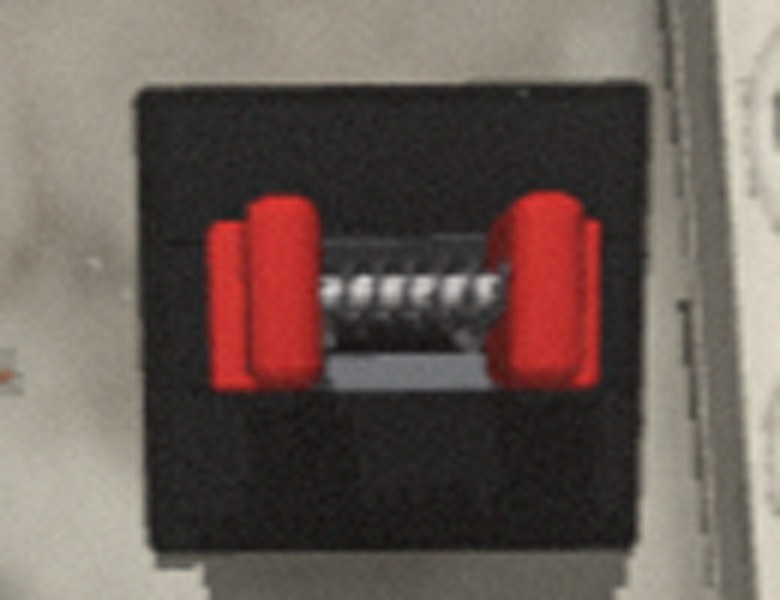

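Call:
drive_tool:
  fingers: [8.5,8.5,8.5,8.5,8.5,8.5,8.5,8.5,8.5,8.5]
  linear:
    - [-0.1,3.5,-0.5]
    - [-0.1,3.5,-0.5]
    - [-0.1,3.5,-0.5]
    - [-0.1,3.5,-0.5]
    - [-0.1,3.5,-0.5]
    - [-0.1,3.5,-0.5]
    - [-0.2,3.5,-1.2]
    - [0,0,-1.2]
    - [0,0,0]
    - [0,0,0]
  delta_rot:
    - [0,0,3]
    - [0,0,3]
    - [0,0,3]
    - [0,0,3]
    - [0,0,3]
    - [0,0,3]
    - [0,0,3]
    - [0,0,0]
    - [0,0,0]
    - [0,0,0]

```text
clock: 2.7
eef_pos: [0.4047, 0.0437, 0.1874]
eef_rot: [-3.121, -0.325, 0.011]
force: [-0.5, 0.1, 0.3]
opening: 0.999
```

Run:
```python
from h import *
c=cam('wrist','w2.png');np.save('w2.npy',c,allow_pickle=True)
print((-np.array(c['R']).T@c['t']).round(3),ctrl.sense()['eef_pos'],ctrl.sense()['eef_rot'])
```

```text
[0.474 0.056 0.363] [0.40463203 0.0436365  0.18734532] [-3.12095744 -0.32522326  0.01108753]
```

View pics/w2.png

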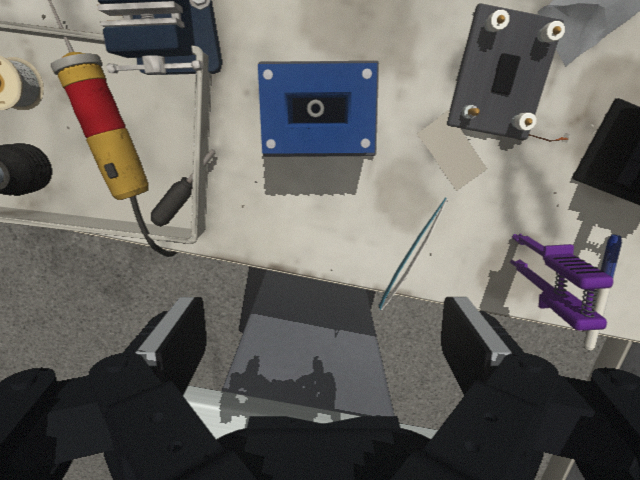

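The wrist view shows the blue block at (318,108) with the ring at about (316,108) in the pocket, and the bare pin at about (471,112).

Run:
```python
from h import *
c=np.load('w2.npy',allow_pickle=True).item()
P=pts(c);f=c['frame'].astype(int);r,g,b=f[...,0],f[...,1],f[...,2];z=P[...,2]
V,U=np.mgrid[:480,:640]
blue=(b-r>25)&(z>.05)&(z<.07)&(abs(U-318)<75)&(abs(V-108)<60)
m=cv2.morphologyEx(blue.astype(np.uint8),cv2.MORPH_CLOSE,np.ones((41,41)))
rr=lambda m,zz:cv2.minAreaRect(np.array([ray(c,u,v,zz)[:2] for v,u in np.argwhere(m)]).astype(np.float32)*1000)
print('block',rr(m,.06),np.median(z[blue]))
hole=(m>0)&~blue&(abs(U-318)<40)&(abs(V-108)<25)
hole=cv2.morphologyEx(hole.astype(np.uint8),cv2.MORPH_OPEN,np.ones((5,5)))
print('pocket',rr(hole,.06))
wh=(f.min(-1)>110)&(abs(U-316)<16)&(abs(V-108)<16)
w=np.argwhere(wh);print('ring px',len(w),w.mean(0),w.min(0),w.max(0))
zz=z[wh];print('ring z',np.percentile(zz,[5,25,50,75,95]).round(4))
fl=(f.max(-1)<60)&(abs(U-316)<28)&(abs(V-108)<8);print('floor z',np.percentile(z[fl],[5,25,50,75,95]).round(4),fl.sum())
zt=np.median(zz);v,u=w.mean(0);(uu,vv),rad=cv2.minEnclosingCircle(w[:,::-1].astype(np.float32));print(uu,vv,rad)
for h in (zt,.02,.025,.03):print(h,ray(c,uu,vv,h).round(4), 'diam',2*rad/c['fx']*(.363-h))
crop(c,255,55,385,160,6,'w2c.png');crop(c,440,0,570,140,5,'w2d.png')
```

```text
block ((475.8319091796875, 62.02104187011719), (61.848331451416016, 83.94335174560547), 12.517332077026367) 0.05976784187114449
pocket ((475.6235046386719, 61.92625427246094), (19.472496032714844, 42.426597595214844), 12.88538646697998)
ring px 98 [107.51020408 315.01020408] [100 308] [116 322]
ring z [0.0214 0.022  0.0226 0.0231 0.0239]
floor z [0.0114 0.0121 0.0127 0.0134 0.0283] 662
315.0 107.875 8.125100135803223
0.022624170439812803 [0.4766 0.065  0.0226] diam 0.013778212560164425
0.02 [0.4766 0.065  0.02  ] diam 0.013884437429775642
0.025 [0.4765 0.0649 0.025 ] diam 0.013682040382694364
0.03 [0.4765 0.0648 0.03  ] diam 0.013479643335613085
```

View pics/w2c.png

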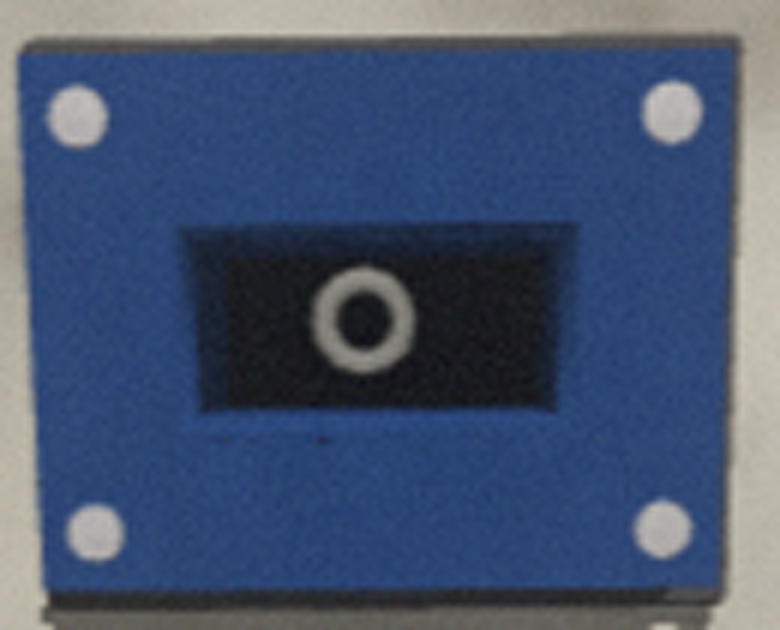

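View pics/w2d.png

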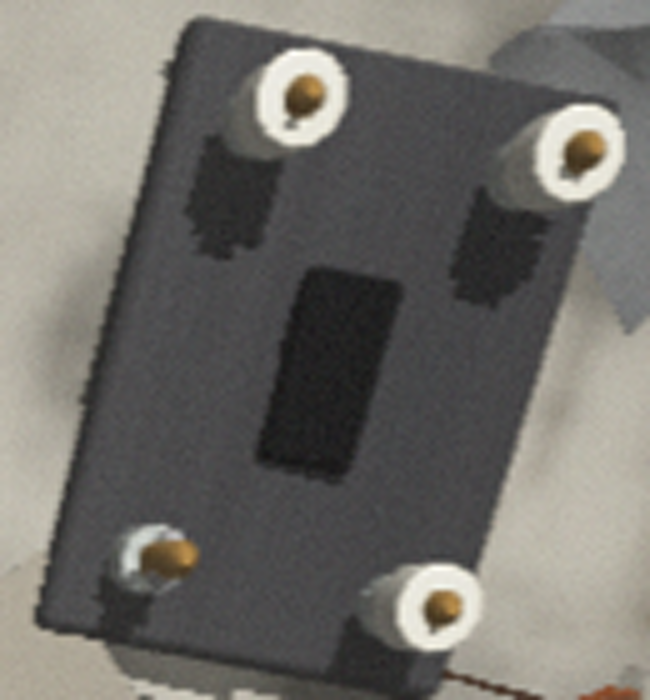

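Call:
drive_tool:
  fingers: [8.5,8.5,8.5,8.5,8.5,8.5,8.5,8.5,8.5,8.5]
  linear:
    - [1.5,-4.4,0]
    - [1.5,-4.4,0]
    - [1.5,-4.4,0]
    - [1.5,-4.4,0]
    - [1.5,-4.4,0]
    - [1.5,-4.4,0]
    - [0,0,-1]
    - [0,0,0]
    - [0,0,0]
    - [0,0,0]
  delta_rot:
    - [0,0,-3.5]
    - [0,0,-3.5]
    - [0,0,-3.5]
    - [0,0,-3.5]
    - [0,0,-3.5]
    - [0,0,-3.5]
    - [0,0,0]
    - [0,0,0]
    - [0,0,0]
    - [0,0,0]

```text
clock: 4.0
eef_pos: [0.4969, -0.2354, 0.1821]
eef_rot: [-3.127, 0.28, -0.004]
force: [0.5, -0.4, 0.0]
opening: 0.995
```

```bash
cat >> h.py <<'E'
from scipy.spatial.transform import Rotation as Ro
def st():
    s=ctrl.sense();M=Ro.from_rotvec(s['eef_rot']).as_matrix()
    print('t',round(s['clock'],2),'pos',(s['eef_pos']*1000).round(1),'yaw',round(np.degrees(np.arctan2(M[1,0],M[0,0])),2),'toolz',M[:,2].round(4),'F',s['force'].round(1),'M',s['moment'].round(2),'open',round(s['opening'],3))
    return s
E
python3 - <<'E'
from h import *
s=st()
M=Ro.from_rotvec(s['eef_rot']).as_matrix()
# small world rot to make tool z = -Z
z=M[:,2];print('levelling rot deg',np.degrees(np.cross(z,[0,0,-1])).round(2))
E
```

```text
t 4.0 pos [ 496.9 -235.4  182.1] yaw -10.24 toolz [ 0.0026  0.0014 -1.    ] F [ 0.5 -0.4  0. ] M [ 0.    0.   -0.03] open 0.995
levelling rot deg [-0.08  0.15  0.  ]
```

Call:
drive_tool:
  fingers: [8.5,8.5,8.5,8.5,8.5,8.5,8.5,8.5,8.5,8.5]
  linear:
    - [-0.1,1.6,0]
    - [0,0,0]
    - [0,0,-1.5]
    - [0,0,-1.5]
    - [0,0,-1.5]
    - [0,0,-1.5]
    - [0,0,-0.8]
    - [0,0,-0.4]
    - [0,0,0]
    - [0,0,0]
  delta_rot:
    - [0,0,1.2]
    - [0,0,0]
    - [0,0,0]
    - [0,0,0]
    - [0,0,0]
    - [0,0,0]
    - [0,0,0]
    - [0,0,0]
    - [0,0,0]
    - [0,0,0]

```text
clock: 5.25
eef_pos: [0.4951, -0.2165, 0.1044]
eef_rot: [-3.13, 0.242, -0.002]
force: [-0.6, 0.2, -0.1]
opening: 1.0
```

Run:
```python
from h import *
s=st();c=cam('wrist','w3.png');np.save('w3.npy',c,allow_pickle=True)
```

```text
t 5.25 pos [ 495.1 -216.5  104.4] yaw -8.83 toolz [ 0.0015  0.0021 -1.    ] F [-0.6  0.2 -0.1] M [ 0.04 -0.03 -0.05] open 1.0
```

View pics/w3.png

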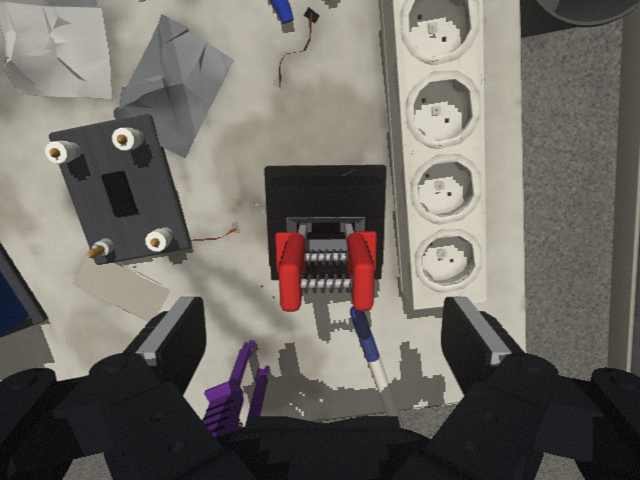

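Call:
drive_tool:
  fingers: [8.5,8.5,8.5,8.5,6,5,4.4,4,3.8,3.8]
  linear:
    - [0.05,-0.2,-0.7]
    - [0,0,-0.8]
    - [0,0,-0.4]
    - [0,0,0]
    - [0,0,0]
    - [0,0,0]
    - [0,0,0]
    - [0,0,0]
    - [0,0,0]
    - [0,0,0]
  delta_rot:
    - [0,0,0]
    - [0,0,0]
    - [0,0,0]
    - [0,0,0]
    - [0,0,0]
    - [0,0,0]
    - [0,0,0]
    - [0,0,0]
    - [0,0,0]
    - [0,0,0]
  squeeze: 26

```text
clock: 6.55
eef_pos: [0.4963, -0.2191, 0.0854]
eef_rot: [-3.131, 0.242, -0.006]
force: [-0.6, -0.3, -0.5]
opening: 0.449
```

Run:
```python
from h import *
s=st();print(s['opening']*85.4);c=cam('wrist','w4.png');np.save('w4.npy',c,allow_pickle=True)
```

```text
t 6.55 pos [ 496.3 -219.1   85.4] yaw -8.82 toolz [ 3.6e-03  6.0e-04 -1.0e+00] F [-0.6 -0.3 -0.5] M [-0.05  0.03 -0.04] open 0.449
38.363672786833185
```

View pics/w4.png

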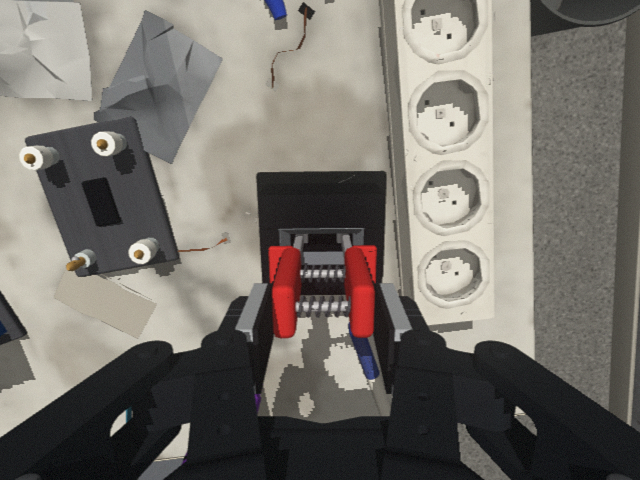

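Call:
drive_tool:
  fingers: [3.7,3.7,3.6,3.6,3.6,3.6,3.6,3.6,3.6,3.6]
  linear:
    - [0,0,0]
    - [0,0,0]
    - [0,0,0]
    - [0,0,0]
    - [0,0,0]
    - [0,0,0]
    - [0,0,0]
    - [0,0,0]
    - [0,0,0]
    - [0,0,0]
  delta_rot:
    - [0,0,0]
    - [0,0,0]
    - [0,0,0]
    - [0,0,0]
    - [0,0,0]
    - [0,0,0]
    - [0,0,0]
    - [0,0,0]
    - [0,0,0]
    - [0,0,0]

```text
clock: 7.85
eef_pos: [0.4964, -0.2194, 0.0855]
eef_rot: [-3.132, 0.242, -0.006]
force: [-0.4, -0.3, 0.2]
opening: 0.42
```

Run:
```python
from h import *
s=st();print(s['opening']*85.4);c=cam('wrist','w5.png');np.save('w5.npy',c,allow_pickle=True)
crop(c,200,200,440,380,3,'w5c.png')
for n in ('w4','w5'):
    c=np.load(n+'.npy',allow_pickle=True).item();f=c['frame'].astype(int)
    for v in (265,290,310):
        u=np.where((f[v,:,0]-f[v,:,1]>90))[0];u=u[(u>240)&(u<400)];print(n,v,u.min(),u.max(),u[np.where(np.diff(u)>10)])
```

```text
t 7.85 pos [ 496.4 -219.4   85.5] yaw -8.82 toolz [ 3.6e-03  1.0e-04 -1.0e+00] F [-0.4 -0.3  0.2] M [-0.16  0.08 -0.02] open 0.42
35.89119876387394
w4 265 269 375 [295]
w4 290 272 373 [293]
w4 310 275 373 [293]
w5 265 272 373 [298]
w5 290 276 370 [295]
w5 310 280 370 [296]
```

View pics/w5c.png

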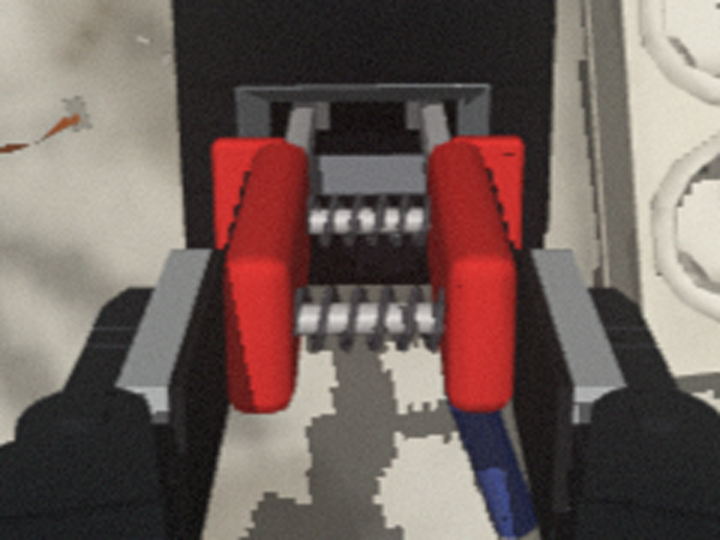

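Call:
drive_tool:
  fingers: [3.6,3.6,3.6,3.6,3.6,3.6,3.6,3.6,3.6,3.6]
  linear:
    - [0,0,0.4]
    - [0,0,0.8]
    - [0,0,1]
    - [0,0,1]
    - [0,0,1]
    - [0,0,1.5]
    - [0,0,1.5]
    - [0,0,1.5]
    - [0,0,0.5]
    - [0,0,0]
  delta_rot:
    - [0,0,0]
    - [0,0,0]
    - [0,0,0]
    - [0,0,0]
    - [0,0,0]
    - [0,0,0]
    - [0,0,0]
    - [0,0,0]
    - [0,0,0]
    - [0,0,0]

```text
clock: 9.15
eef_pos: [0.4968, -0.2191, 0.1854]
eef_rot: [-3.132, 0.242, -0.009]
force: [0.1, -0.0, -0.4]
opening: 0.425
```

Run:
```python
from h import *
s=st();c=cam('wrist','w6.png');np.save('w6.npy',c,allow_pickle=True);c=cam('side','s6.png');np.save('s6.npy',c,allow_pickle=True);crop(c,200,100,460,310,3,'s6c.png')
```

```text
t 9.15 pos [ 496.8 -219.1  185.4] yaw -8.83 toolz [ 0.0059  0.     -1.    ] F [ 0.1 -0.  -0.4] M [0.01 0.02 0.02] open 0.425
```

View pics/w6.png

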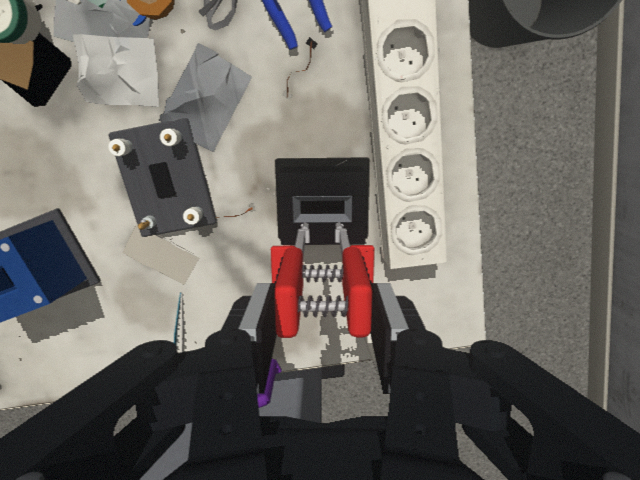

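View pics/s6c.png

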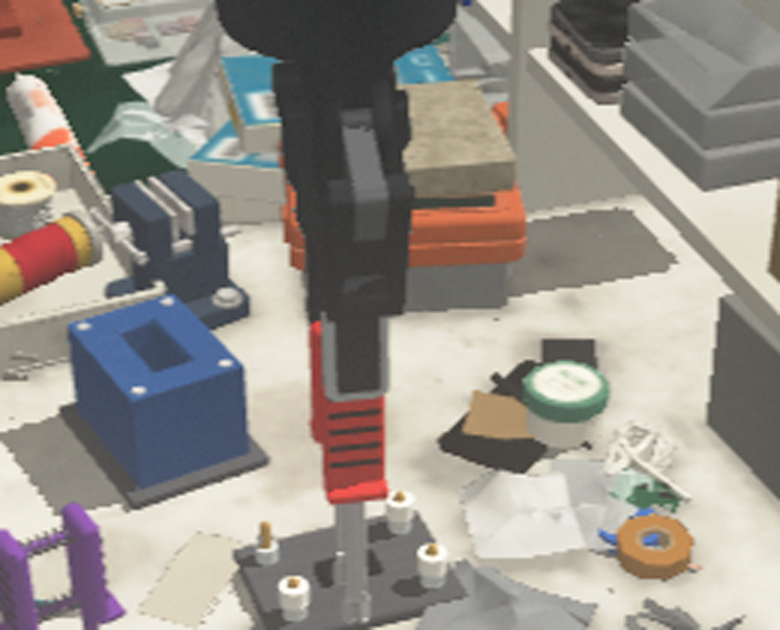

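Run:
```python
from h import *
c=np.load('s6.npy',allow_pickle=True).item();P=pts(c)
for y in range(340,500,8):
    for x in (345,360):
        u,v=200+x/3,100+y/3; print((round(u),round(v)),P[round(v),round(u)].round(3),c['frame'][round(v),round(u)],end=' | ')
    print()
```

```text
(315, 213) [ 0.487 -0.25   0.249] [70 67 64] | (320, 213) [ 0.492 -0.25   0.247] [68 64 62] | 
(315, 216) [ 0.488 -0.248  0.244] [70 65 62] | (320, 216) [ 0.492 -0.249  0.244] [69 67 63] | 
(315, 219) [ 0.488 -0.248  0.24 ] [69 66 64] | (320, 219) [ 0.492 -0.251  0.241] [70 66 63] | 
(315, 221) [ 0.487 -0.249  0.239] [70 66 64] | (320, 221) [ 0.492 -0.25   0.239] [69 67 64] | 
(315, 224) [ 0.487 -0.249  0.235] [70 66 64] | (320, 224) [ 0.492 -0.25   0.235] [71 67 64] | 
(315, 227) [ 0.487 -0.25   0.233] [70 68 65] | (320, 227) [ 0.492 -0.25   0.232] [69 64 62] | 
(315, 229) [ 0.487 -0.25   0.23 ] [71 68 65] | (320, 229) [ 0.492 -0.249  0.228] [71 67 64] | 
(315, 232) [ 0.489 -0.244  0.222] [128 128 124] | (320, 232) [ 0.494 -0.243  0.22 ] [131 130 126] | 
(315, 235) [ 0.49  -0.237  0.214] [152  70  65] | (320, 235) [ 0.496 -0.238  0.213] [149  68  62] | 
(315, 237) [ 0.49  -0.238  0.212] [107  68  64] | (320, 237) [ 0.496 -0.237  0.21 ] [74 64 60] | 
(315, 240) [ 0.491 -0.237  0.207] [150  69  65] | (320, 240) [ 0.495 -0.238  0.207] [150  69  63] | 
(315, 243) [ 0.49  -0.238  0.204] 
[... 161 characters left out ...]

(315, 248) [ 0.49  -0.238  0.198] [105  66  63] | (320, 248) [ 0.496 -0.237  0.196] [75 65 61] | 
(315, 251) [ 0.49  -0.236  0.192] [152  71  66] | (320, 251) [ 0.495 -0.238  0.193] [151  70  65] | 
(315, 253) [ 0.49  -0.236  0.19 ] [138  68  63] | (320, 253) [ 0.495 -0.238  0.19 ] [96 67 62] | 
(315, 256) [ 0.49  -0.236  0.186] [148  69  64] | (320, 256) [ 0.495 -0.238  0.186] [152  72  67] | 
(315, 259) [ 0.49  -0.235  0.182] [152  71  67] | (320, 259) [ 0.495 -0.237  0.182] [151  72  66] | 
(315, 261) [ 0.49  -0.237  0.18 ] [149  70  65] | (320, 261) [ 0.495 -0.24   0.181] [238  86  79] | 
(315, 264) [ 0.488 -0.242  0.18 ] [240  86  79] | (320, 264) [ 0.494 -0.242  0.179] [232  85  79] |
```

Run:
```python
from h import *
c=np.load('w6.npy',allow_pickle=True).item();P=pts(c)
crop(c,220,230,420,400,4,'w6c.png')
for u,v in [(255,287),(250,300),(245,315),(240,330),(268,290),(268,300),(268,320),(388,290),(393,305),(400,330),(278,255),(290,330),(285,300),(278,320)]: print((u,v),P[v,u].round(4),c['frame'][v,u])
```

```text
(255, 287) [ 0.5108 -0.1978  0.2285] [138 141 137]
(250, 300) [ 0.5108 -0.1979  0.2392] [118 121 118]
(245, 315) [ 0.5104 -0.198   0.2492] [130 131 131]
(240, 330) [ 0.5112 -0.1988  0.26  ] [44 46 45]
(268, 290) [ 0.5103 -0.2029  0.2318] [63 60 58]
(268, 300) [ 0.5095 -0.2037  0.2385] [45 39 36]
(268, 320) [ 0.5049 -0.2035  0.2439] [34 30 29]
(388, 290) [ 0.5036 -0.2448  0.2314] [135 134 132]
(393, 305) [ 0.5033 -0.2446  0.2426] [129 130 129]
(400, 330) [ 0.5031 -0.244   0.2581] [170 174 173]
(278, 255) [ 0.506  -0.2     0.1806] [205  54  51]
(290, 330) [ 0.4914 -0.2071  0.2277] [193  48  43]
(285, 300) [ 0.5034 -0.2073  0.227 ] [203  52  49]
(278, 320) [ 0.4959 -0.2033  0.2271] [97 31 28]
```

View pics/w6c.png

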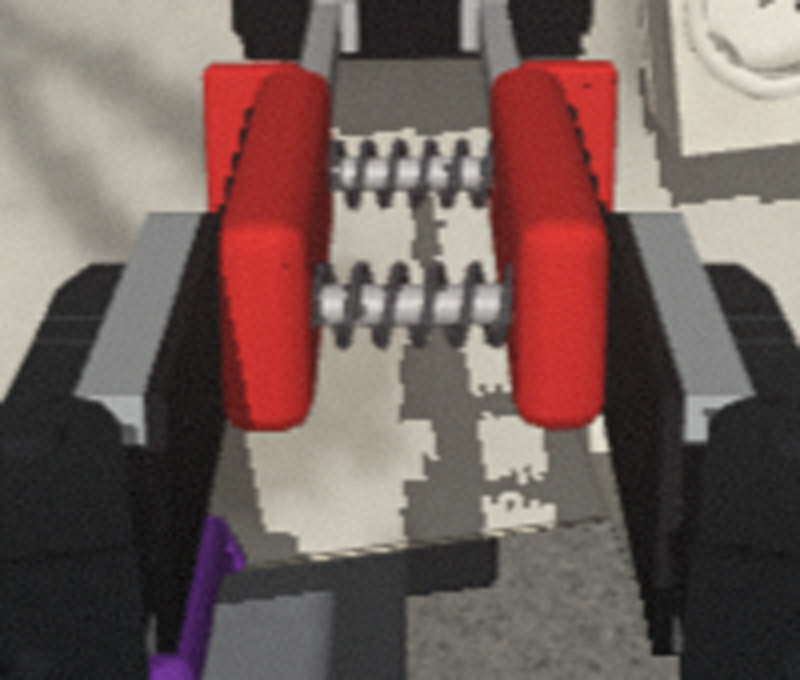

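Run:
```python
from h import *
for n in ('w3','w4','w5','w6'):
    c=np.load(n+'.npy',allow_pickle=True).item();P=pts(c);M=np.array(c['R']);o=-M.T@c['t']
    V,U=np.mgrid[:480,:640];m=(c['depth']>.05)&(c['depth']<.28)&(V>280)
    print(n,'cam',o.round(4),'low z of near stuff')
    for lab,mm in(('L',m&(U<276)),('R',m&(U>374))):
        q=P[mm];  f=c['frame'][mm].astype(int); k=(f.max(1)-f.min(1)<30); q=q[k]; print(lab,np.percentile(q[:,2],[0.5,2,5]).round(4),q[q[:,2]<np.percentile(q[:,2],2)].mean(0).round(4))
```

```text
w3 cam [ 0.564  -0.2289  0.281 ] low z of near stuff
L [0.0688 0.0881 0.1601] [ 0.4042 -0.1475  0.0732]
R [0.0359 0.0406 0.0421] [ 0.4419 -0.2831  0.0374]
w4 cam [ 0.5649 -0.2313  0.2622] low z of near stuff
L [0.004  0.1244 0.1411] [ 0.4766 -0.057   0.0092]
R [0.0249 0.0312 0.0409] [ 0.4501 -0.2895  0.0251]
w5 cam [ 0.5649 -0.2314  0.2623] low z of near stuff
L [0.0041 0.1268 0.142 ] [ 0.4777 -0.0689  0.0192]
R [0.025  0.0315 0.0408] [ 0.4501 -0.2893  0.0252]
w6 cam [ 0.5649 -0.2311  0.3623] low z of near stuff
L [0.2291 0.2366 0.2488] [ 0.506  -0.1994  0.2316]
R [0.2303 0.2385 0.2499] [ 0.5007 -0.2448  0.2331]
```

Run:
```python
from h import *
c=np.load('w3.npy',allow_pickle=True).item();P=pts(c)
print('w3 tcp .1044')
for u,v in [(192,302),(180,320),(160,340),(145,358),(200,305),(200,330),(455,302),(490,345)]: print((u,v),P[v,u].round(4),c['frame'][v,u])
c=np.load('s6.npy',allow_pickle=True).item();P=pts(c)
for u,v in [(310,118),(310,124),(310,130),(300,150),(320,140),(320,160),(320,170),(295,200),(305,205)]: print((u,v),P[v,u].round(4),c['frame'][v,u])
```

```text
w3 tcp .1044
(192, 302) [ 0.512  -0.1765  0.1591] [29 27 29]
(180, 320) [ 0.5122 -0.1769  0.1719] [29 29 28]
(160, 340) [ 0.5125 -0.1754  0.1833] [123 123 122]
(145, 358) [ 0.5114 -0.1737  0.1897] [122 123 123]
(200, 305) [ 0.5089 -0.1773  0.1553] [27 27 29]
(200, 330) [ 0.501  -0.1762  0.1582] [25 21 22]
(455, 302) [ 0.4985 -0.263   0.1588] [46 46 45]
(490, 345) [ 0.4987 -0.264   0.1855] [121 124 123]
(310, 118) [ 0.4835 -0.2537  0.3501] [52 51 52]
(310, 124) [ 0.4834 -0.2534  0.3444] [53 53 52]
(310, 130) [ 0.4828 -0.255   0.3394] [52 53 52]
(300, 150) [ 0.4775 -0.238   0.3126] [54 54 53]
(320, 140) [ 0.4915 -0.2562  0.3289] [81 82 82]
(320, 160) [ 0.4842 -0.2792  0.3215] [120 120 120]
(320, 170) [ 0.483  -0.2829  0.3137] [75 74 73]
(295, 200) [5.763e-01 1.780e-01 2.000e-04] [223 217 200]
(305, 205) [ 0.491  -0.2     0.2278] [64 62 60]
```

View pics/s6.png

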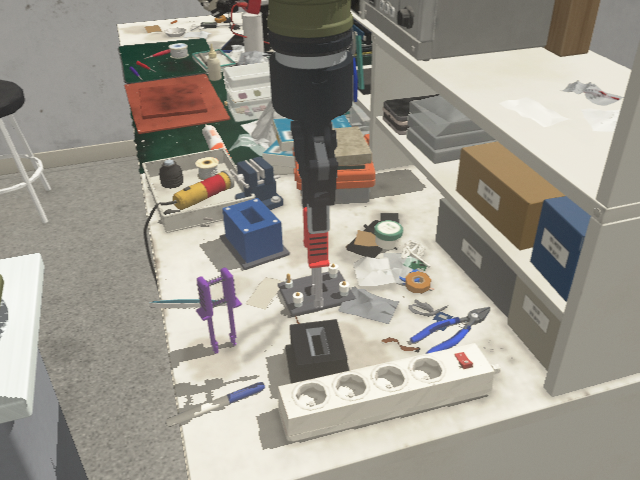

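Call:
drive_tool:
  fingers: [3.6,3.6,3.6,3.6,3.6,3.6,3.6,3.6,3.6,3.6]
  linear:
    - [-0.04,-0.03,-1]
    - [0,0,-1.5]
    - [0,0,-1.5]
    - [0,0,-1.5]
    - [0,0,-1.5]
    - [0,0,-1.2]
    - [0,0,-0.9]
    - [0,0,-0.5]
    - [0,0,-0.2]
    - [0,0,0]
  delta_rot:
    - [0,0,0]
    - [0,0,0]
    - [0,0,0]
    - [0,0,0]
    - [0,0,0]
    - [0,0,0]
    - [0,0,0]
    - [0,0,0]
    - [0,0,0]
    - [0,0,0]

```text
clock: 10.5
eef_pos: [0.4997, -0.2205, 0.0845]
eef_rot: [3.132, -0.242, 0.018]
force: [-1.1, 1.0, -0.7]
opening: 0.427
```

Run:
```python
from h import *
s=st();c=cam('wrist','w7.png')
```

```text
t 10.5 pos [ 499.7 -220.5   84.5] yaw -8.83 toolz [ 0.0114 -0.0014 -0.9999] F [-1.1  1.  -0.7] M [0.21 0.32 0.04] open 0.427
```

View pics/w7.png

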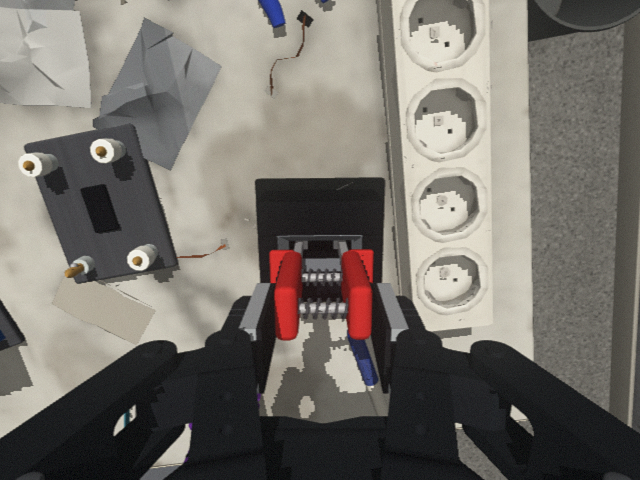

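Call:
drive_tool:
  fingers: [6.8,6.8,6.8,6.8,6.8,6.8,6.8,6.8,6.8,6.8]
  linear:
    - [0,0,0]
    - [0,0,0]
    - [0,0,0]
    - [-0.33,0.12,0]
    - [0,0,-0.6]
    - [0,0,-0.8]
    - [0,0,-0.8]
    - [0,0,-0.5]
    - [0,0,-0.2]
    - [0,0,0]
  delta_rot:
    - [0,0,0]
    - [0,0,0]
    - [0,0,0]
    - [0.08,0.65,0]
    - [0,0,0]
    - [0,0,0]
    - [0,0,0]
    - [0,0,0]
    - [0,0,0]
    - [0,0,0]

```text
clock: 11.8
eef_pos: [0.4949, -0.219, 0.0511]
eef_rot: [-3.132, 0.242, 0.005]
force: [-0.8, -0.1, -0.3]
opening: 0.791
```

Run:
```python
from h import *
s=st();c=cam('wrist','w8.png');np.save('w8.npy',c,allow_pickle=True);d=cam('side');crop(d,220,170,420,380,3,'s8c.png');np.save('s8.npy',d,allow_pickle=True)
```

```text
t 11.8 pos [ 494.9 -219.    51.1] yaw -8.83 toolz [-3.2e-03  5.0e-04 -1.0e+00] F [-0.8 -0.1 -0.3] M [-0.01 -0.02 -0.01] open 0.791
```

View pics/w8.png

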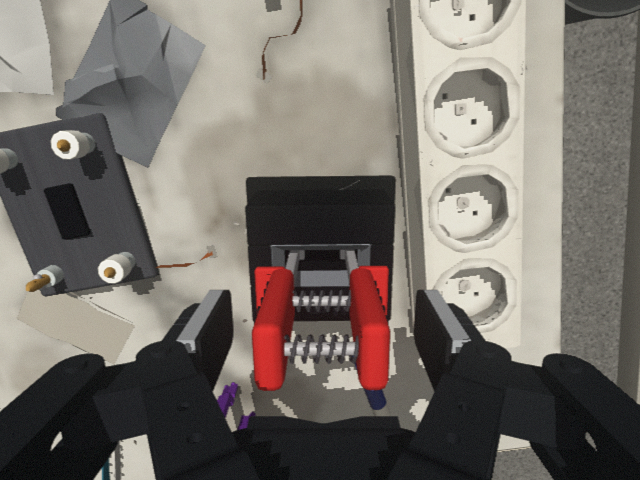

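View pics/s8c.png

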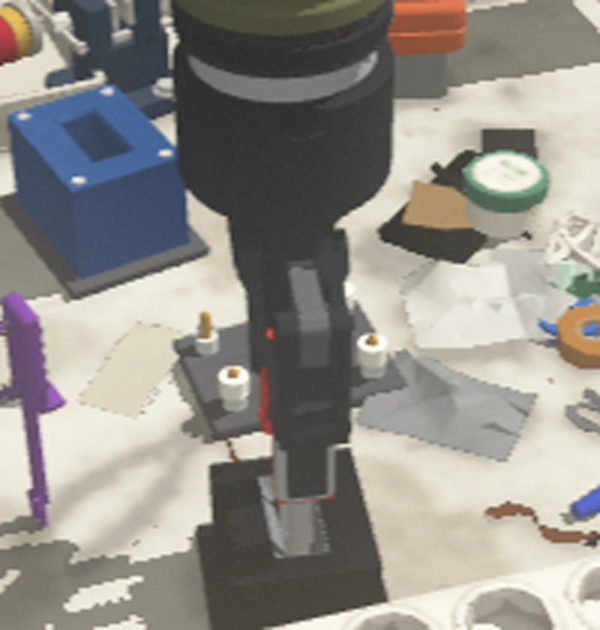

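Run:
```python
from h import *
c=np.load('w8.npy',allow_pickle=True).item();P=pts(c)
for u,v in [(214,294),(208,300),(228,296),(430,294),(265,270),(376,272)]: print((u,v),P[v,u].round(4),c['frame'][v,u])
c=np.load('s8.npy',allow_pickle=True).item();P=pts(c)
for y in range(440,505,6): u,v=220+305/3,170+y/3; print(round(v),P[round(v),round(u)].round(4),c['frame'][round(v),round(u)])
```

```text
(214, 294) [ 0.5115 -0.1848  0.1002] [137 136 137]
(208, 300) [ 0.5115 -0.1839  0.1045] [131 133 133]
(228, 296) [ 0.5085 -0.1883  0.0967] [34 32 29]
(430, 294) [ 0.5003 -0.2585  0.1007] [136 136 135]
(265, 270) [ 0.5101 -0.1996  0.0801] [218  54  52]
(376, 272) [ 0.5027 -0.2426  0.0804] [203  46  43]
317 [ 0.4825 -0.2835  0.1432] [69 67 64]
319 [ 0.4886 -0.2634  0.1214] [68 66 63]
321 [ 0.4879 -0.2653  0.1204] [68 67 64]
323 [ 0.4878 -0.2655  0.1177] [69 68 64]
325 [ 0.4879 -0.2651  0.1144] [68 66 62]
327 [ 0.4876 -0.266   0.1124] [69 67 63]
329 [ 0.4885 -0.2629  0.1064] [68 67 64]
331 [ 0.4883 -0.2637  0.1042] [67 66 63]
333 [ 0.4876 -0.2657  0.1033] [70 68 65]
335 [ 0.3428 -0.742   0.5743] [85 85 83]
337 [ 0.4973 -0.2336  0.0652] [131 121 114]
```

Call:
drive_tool:
  fingers: [6.8,6,5,4.4,4,3.8,3.7,3.7,3.7,3.7]
  linear:
    - [0.1,0,-0.2]
    - [0,0,0]
    - [0,0,0]
    - [0,0,0]
    - [0,0,0]
    - [0,0,0]
    - [0,0,0]
    - [0,0,0]
    - [0,0,0]
    - [0,0,0]
  delta_rot:
    - [0,0,0]
    - [0,0,0]
    - [0,0,0]
    - [0,0,0]
    - [0,0,0]
    - [0,0,0]
    - [0,0,0]
    - [0,0,0]
    - [0,0,0]
    - [0,0,0]

```text
clock: 13.15
eef_pos: [0.4969, -0.2195, 0.0505]
eef_rot: [3.131, -0.242, -0.002]
force: [-0.5, 0.0, 0.3]
opening: 0.435
```

Run:
```python
from h import *
s=st();c=cam('wrist','w9.png');np.save('w9.npy',c,allow_pickle=True);P=pts(c)
f=c['frame'].astype(int)
for v in (320,350,370):
    u=np.where((f[v,:,0]-f[v,:,1]>90))[0];u=u[(u>240)&(u<400)];print(v,u.min(),u.max(),u[np.where(np.diff(u)>10)])
```

```text
t 13.15 pos [ 496.9 -219.5   50.5] yaw -8.84 toolz [-1.e-03 -7.e-04 -1.e+00] F [-0.5  0.   0.3] M [-0.03  0.06 -0.02] open 0.435
320 264 381 [288]
350 260 386 [287]
370 267 385 [288]
```

View pics/w9.png

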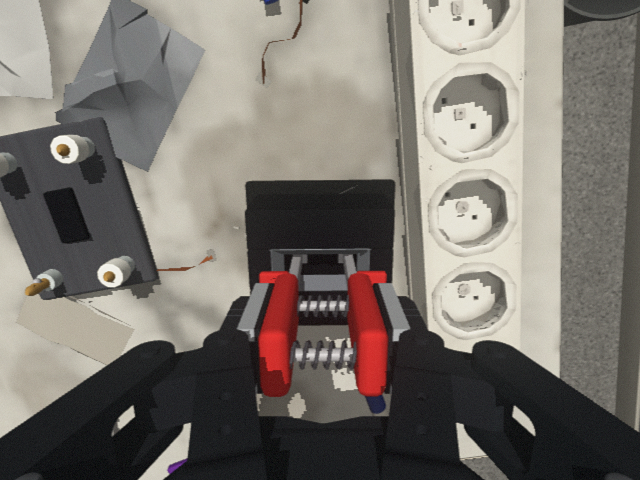

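Call:
drive_tool:
  fingers: [3.7,3.7,3.7,3.7,3.7,3.7,3.7,3.7,3.7,3.7]
  linear:
    - [0,0,0.6]
    - [0,0,1.2]
    - [0,0,1.5]
    - [0,0,1.8]
    - [0,0,1.8]
    - [0,0,1.5]
    - [0,0,0.8]
    - [-0.1,1.5,0]
    - [-0.2,3,0]
    - [-0.2,3,0]
  delta_rot:
    - [0,0,0]
    - [0,0,0]
    - [0,0,0]
    - [0,0,0]
    - [0,0,0]
    - [0,0,0]
    - [0,0,0]
    - [0,0,2]
    - [0,0,3]
    - [0,0,3]

```text
clock: 14.45
eef_pos: [0.491, -0.1422, 0.1494]
eef_rot: [3.141, -0.016, -0.001]
force: [-0.2, 0.7, -0.8]
opening: 0.438
```

Run:
```python
from h import *
s=st()
```

```text
t 14.45 pos [ 491.  -142.2  149.4] yaw -0.58 toolz [-5.e-04 -1.e-04 -1.e+00] F [-0.2  0.7 -0.8] M [0.01 0.02 0.02] open 0.438
```

Call:
drive_tool:
  fingers: [3.8,3.8,3.8,3.8,3.8,3.8,3.8,3.8,3.8,3.8]
  linear:
    - [-0.2,3,0]
    - [-0.2,3.2,0]
    - [-0.2,3.2,0]
    - [-0.2,3.2,-0.3]
    - [-0.2,3.2,-0.3]
    - [-0.2,2.5,-0.3]
    - [-0.1,1.2,-0.3]
    - [0,0.5,-0.3]
    - [0,0,0]
    - [0,0,0]
  delta_rot:
    - [0,0,2]
    - [0,0,2]
    - [0,0,2]
    - [0,0,2]
    - [0,0,2]
    - [0,0,2]
    - [0,0,1]
    - [0,0,0]
    - [0,0,0]
    - [0,0,0]

```text
clock: 15.7
eef_pos: [0.4688, 0.0712, 0.1257]
eef_rot: [-3.116, -0.372, 0.024]
force: [-0.6, -0.2, -1.7]
opening: 0.449
```

Run:
```python
from h import *
s=st();c=cam('wrist','w10.png');np.save('w10.npy',c,allow_pickle=True);crop(c,240,170,400,310,5,'w10c.png')
```

```text
t 15.7 pos [468.8  71.2 125.7] yaw 13.62 toolz [-0.0155  0.0019 -0.9999] F [-0.6 -0.2 -1.7] M [-0.02 -0.03  0.  ] open 0.449
```

View pics/w10c.png

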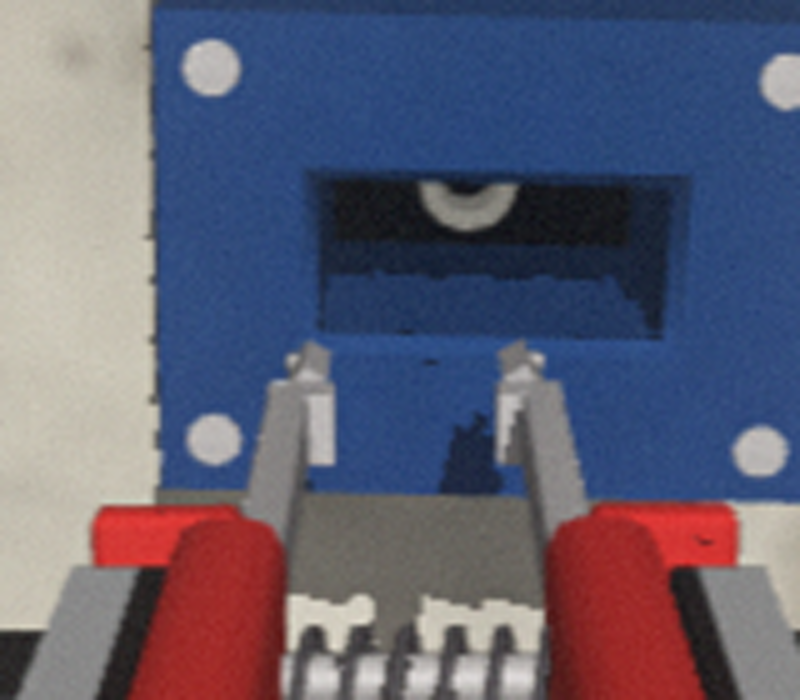

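Call:
drive_tool:
  fingers: [3.8,3.8,3.8,3.8,3.8,3.8,3.8,3.8,3.8,3.8]
  linear:
    - [0.45,-0.3,0]
    - [0.45,-0.3,0]
    - [0,0,0]
    - [0,0,0]
    - [0,0,0]
    - [0,0,0]
    - [0,0,0]
    - [0,0,0]
    - [0,0,0]
    - [0,0,0]
  delta_rot:
    - [-0.1,-0.9,-1.1]
    - [0,0,0]
    - [0,0,0]
    - [0,0,0]
    - [0,0,0]
    - [0,0,0]
    - [0,0,0]
    - [0,0,0]
    - [0,0,0]
    - [0,0,0]

```text
clock: 17.0
eef_pos: [0.479, 0.0636, 0.1262]
eef_rot: [3.123, 0.337, 0.003]
force: [0.6, 0.3, -0.9]
opening: 0.448
```

Run:
```python
from h import *
s=st();c=cam('wrist','w11.png');np.save('w11.npy',c,allow_pickle=True);crop(c,240,190,400,330,5,'w11c.png')
```

```text
t 17.0 pos [479.   63.6 126.2] yaw 12.32 toolz [ 0.0022  0.     -1.    ] F [ 0.6  0.3 -0.9] M [-0.    0.02  0.05] open 0.448
```

View pics/w11c.png

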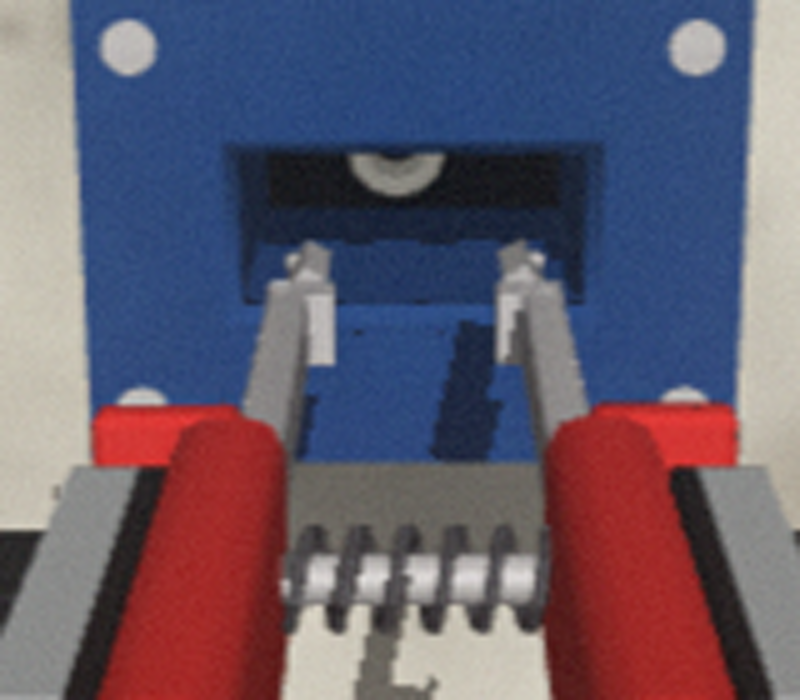

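Run:
```python
from h import *
c=np.load('w11.npy',allow_pickle=True).item();P=pts(c);s=ctrl.sense()
M=Ro.from_rotvec(s['eef_rot']).as_matrix();a=np.radians(12.4)
ex=np.array([np.cos(a),np.sin(a)]);ey=np.array([-np.sin(a),np.cos(a)])
def loc(p): d=np.array(p)[:2]-s['eef_pos'][:2];return np.round([d@ex*1000,d@ey*1000],2)
def q(x,y): return 240+x/5,190+y/5
for lab,x,y in (('Ltip',308,250),('Rtip',524,250),('Lin',330,255),('Rin',498,255),('Ljawtop',320,340),('Rjawtop',510,340)):
    u,v=q(x,y);pp=P[round(v),round(u)];print(lab,pp.round(4),loc(pp), 'at .087',loc(ray(c,u,v,.0857)))
f=c['frame'].astype(int);V,U=np.mgrid[:480,:640]
wh=(f.min(-1)>95)&(abs(U-320)<14)&(V>215)&(V<231);w=np.argwhere(wh);print('ring px',w.min(0),w.max(0))
uc=(w[:,1].min()+w[:,1].max())/2; vb=w[:,0].max()+.5
r0=ray(c,uc,vb,.0226);print('ring bottom-edge',r0.round(4),loc(r0),' centre',loc(r0[:2]+.007*ex))
print('ring world w2',loc([.4766,.065]), 'pocket w2',loc([.4757,.062]))
for lab,x,y in (('pk TL',232,148),('TR',605,146),('BL',247,303),('BR',583,303)):
    u,v=q(x,y);p=ray(c,u,v,.06);print(lab,p.round(4),loc(p))
```

```text
Ltip [0.4803 0.0746 0.0905] [ 3.68 10.43] at .087 [ 2.2  10.92]
Rtip [0.4854 0.0513 0.0904] [  3.62 -13.39] at .087 [  2.17 -13.54]
Lin [0.4637 0.071  0.0378] [-13.34  10.55] at .087 [1.61 8.43]
Rin [0.4841 0.0538 0.0899] [  2.9  -10.64] at .087 [  1.58 -10.6 ]
Ljawtop [0.4748 0.0717 0.1032] [-2.34  8.84] at .087 [-8.6   9.71]
Rjawtop [0.4789 0.0521 0.1025] [ -2.59 -11.24] at .087 [ -8.63 -12.09]
ring px [221 311] [228 327]
ring bottom-edge [0.4702 0.0634 0.0226] [-8.6   1.68]  centre [-1.6   1.68]
ring world w2 [-2.03  1.9 ] pocket w2 [-3.56 -0.84]
pk TL [0.4818 0.0863 0.06  ] [ 7.59 21.62]
TR [0.492  0.0409 0.06  ] [  7.79 -24.93]
BL [0.4621 0.0806 0.06  ] [-12.81  20.24]
BR [0.4713 0.0387 0.06  ] [-12.87 -22.64]
```

Call:
drive_tool:
  fingers: [3.85,3.85,3.85,3.85,3.85,3.85,3.85,3.85,3.85,3.85]
  linear:
    - [-0.15,0.28,0]
    - [0,0,0]
    - [0,0,-0.8]
    - [0,0,-1]
    - [0,0,-1]
    - [0,0,-1]
    - [0,0,-0.8]
    - [0,0,-0.5]
    - [0,0,-0.3]
    - [0,0,0]
  delta_rot:
    - [0,0.12,0]
    - [0,0,0]
    - [0,0,0]
    - [0,0,0]
    - [0,0,0]
    - [0,0,0]
    - [0,0,0]
    - [0,0,0]
    - [0,0,0]
    - [0,0,0]

```text
clock: 18.3
eef_pos: [0.4765, 0.0666, 0.0673]
eef_rot: [-3.123, -0.337, 0.003]
force: [0.2, 1.4, 0.1]
opening: 0.448
```

Run:
```python
from h import *
s=st();c=cam('wrist','w12.png');np.save('w12.npy',c,allow_pickle=True);crop(c,240,190,400,330,5,'w12c.png')
d=cam('top');crop(d,210,245,290,315,8,'t12.png')
```

```text
t 18.3 pos [476.5  66.6  67.3] yaw 12.32 toolz [-0.0022 -0.     -1.    ] F [0.2 1.4 0.1] M [-0.03 -0.    0.03] open 0.448
```

View pics/w12c.png

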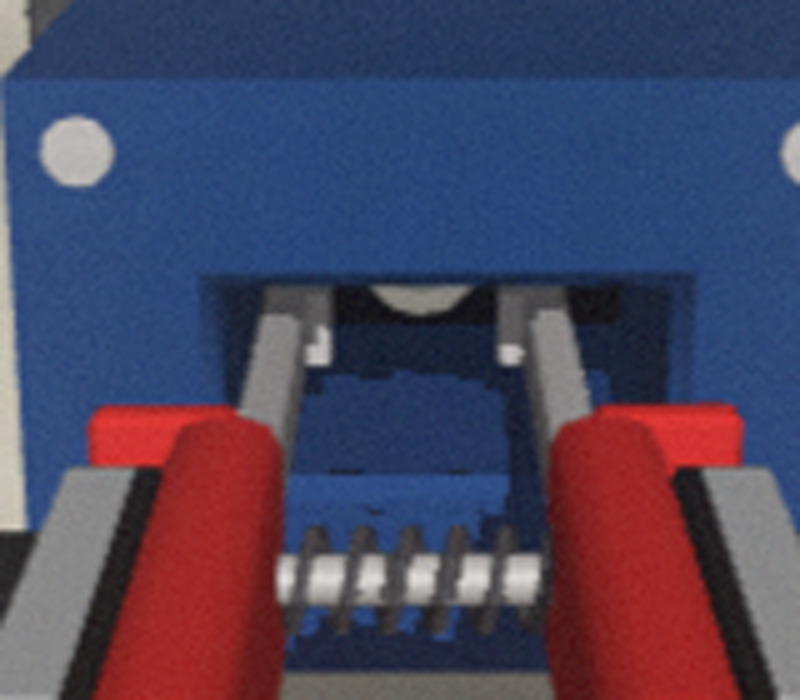

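Call:
drive_tool:
  fingers: [3.85,3.85,3.85,3.85,3.85,3.85,3.85,3.85,3.85,3.85]
  linear:
    - [0.13,-0.06,0]
    - [0,0,0]
    - [0,0,0]
    - [0,0,-0.3]
    - [0,0,-0.4]
    - [0,0,-0.3]
    - [0,0,-0.15]
    - [0,0,0]
    - [0,0,0]
    - [0,0,0]
  delta_rot:
    - [0,-0.12,0]
    - [0,0,0]
    - [0,0,0]
    - [0,0,0]
    - [0,0,0]
    - [0,0,0]
    - [0,0,0]
    - [0,0,0]
    - [0,0,0]
    - [0,0,0]

```text
clock: 19.65
eef_pos: [0.4787, 0.0659, 0.0561]
eef_rot: [3.123, 0.337, 0.003]
force: [-0.0, -0.3, -0.8]
opening: 0.448
```

Run:
```python
from h import *
s=st();c=cam('wrist','w13.png');crop(c,240,190,400,330,5,'w13c.png')
```

```text
t 19.65 pos [478.7  65.9  56.1] yaw 12.32 toolz [ 0.0022  0.     -1.    ] F [-0.  -0.3 -0.8] M [0.01 0.   0.04] open 0.448
```

View pics/w13c.png

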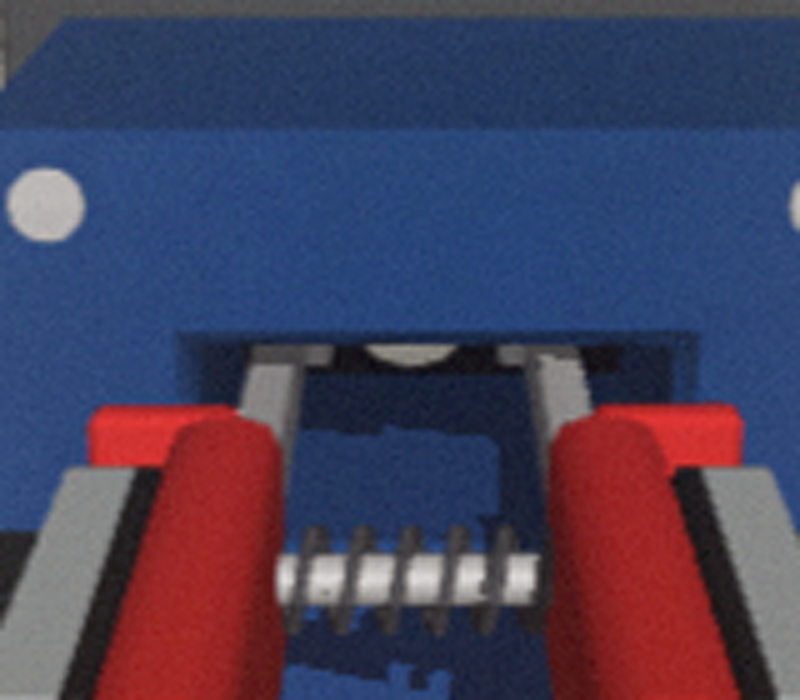

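Call:
drive_tool:
  fingers: [3.85,3.85,3.85,3.85,3.85,3.85,3.85,3.85,3.85,3.85]
  linear:
    - [-0.08,0,-0.1]
    - [0,0,-0.05]
    - [0,0,-0.05]
    - [0,0,-0.04]
    - [0,0,0]
    - [0,0,0]
    - [0,0,0]
    - [0,0,0]
    - [0,0,0]
    - [0,0,0]
  delta_rot:
    - [0,0.1,0]
    - [0,0,0]
    - [0,0,0]
    - [0,0,0]
    - [0,0,0]
    - [0,0,0]
    - [0,0,0]
    - [0,0,0]
    - [0,0,0]
    - [0,0,0]

```text
clock: 20.95
eef_pos: [0.478, 0.0659, 0.0537]
eef_rot: [3.123, 0.337, 0.001]
force: [0.2, -1.0, -0.2]
opening: 0.448
```

Run:
```python
from h import *
s=st()
```

```text
t 20.95 pos [478.   65.9  53.7] yaw 12.32 toolz [ 8.e-04  0.e+00 -1.e+00] F [ 0.2 -1.  -0.2] M [0.03 0.02 0.01] open 0.448
```

Call:
drive_tool:
  fingers: [3.7,3.6,3.5,3.4,3.3,3.2,3.1,3.0,2.8,2.6]
  linear:
    - [0,0,0]
    - [0,0,0]
    - [0,0,0]
    - [0,0,0]
    - [0,0,0]
    - [0,0,0]
    - [0,0,0]
    - [0,0,0]
    - [0,0,0]
    - [0,0,0]
  delta_rot:
    - [0,0,0]
    - [0,0,0]
    - [0,0,0]
    - [0,0,0]
    - [0,0,0]
    - [0,0,0]
    - [0,0,0]
    - [0,0,0]
    - [0,0,0]
    - [0,0,0]
  squeeze: 26

```text
clock: 22.2
eef_pos: [0.4783, 0.0661, 0.0542]
eef_rot: [-3.123, -0.337, -0.002]
force: [-0.4, 0.4, -0.9]
opening: 0.343
```

Run:
```python
from h import *
s=st();print(s['opening']*85.4);c=cam('wrist','w14.png');crop(c,240,190,400,330,5,'w14c.png')
```

```text
t 22.2 pos [478.3  66.1  54.2] yaw 12.31 toolz [ 1.3e-03  4.0e-04 -1.0e+00] F [-0.4  0.4 -0.9] M [0.06 0.03 0.  ] open 0.343
29.301242785878053
```

View pics/w14c.png

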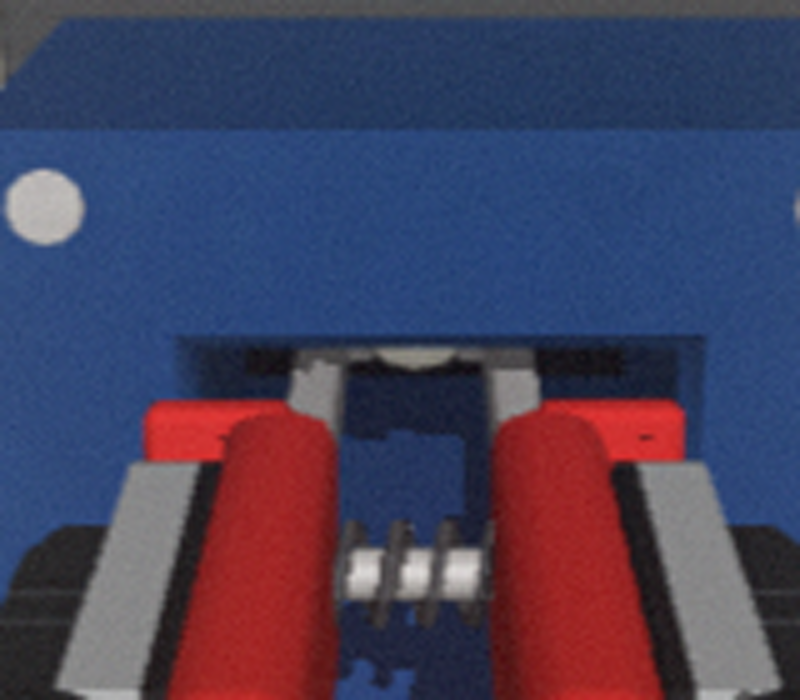

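Call:
drive_tool:
  fingers: [2.4,2.4,2.4,2.4,2.4,2.4,2.4,2.4,2.4,2.4]
  linear:
    - [0,0,0]
    - [0,0,0]
    - [0,0,0.4]
    - [0,0,0.8]
    - [0,0,1.2]
    - [0,0,1.4]
    - [0,0,1.4]
    - [0,0,1.2]
    - [0,0,0.6]
    - [0,0,0]
  delta_rot:
    - [0,0,0]
    - [0,0,0]
    - [0,0,0]
    - [0,0,0]
    - [0,0,0]
    - [0,0,0]
    - [0,0,0]
    - [0,0,0]
    - [0,0,0]
    - [0,0,0]

```text
clock: 23.5
eef_pos: [0.4789, 0.066, 0.1306]
eef_rot: [3.123, 0.337, 0.007]
force: [-0.4, 0.4, -2.0]
opening: 0.343
```

Run:
```python
from h import *
s=st();print(s['opening']*85.4);c=cam('wrist','w15.png');np.save('w15.npy',c,allow_pickle=True);crop(c,240,190,400,330,5,'w15c.png')
```

```text
t 23.5 pos [478.9  66.  130.6] yaw 12.31 toolz [ 4.2e-03  2.0e-04 -1.0e+00] F [-0.4  0.4 -2. ] M [ 0.01 -0.02 -0.04] open 0.343
29.296882100731022
```

View pics/w15c.png

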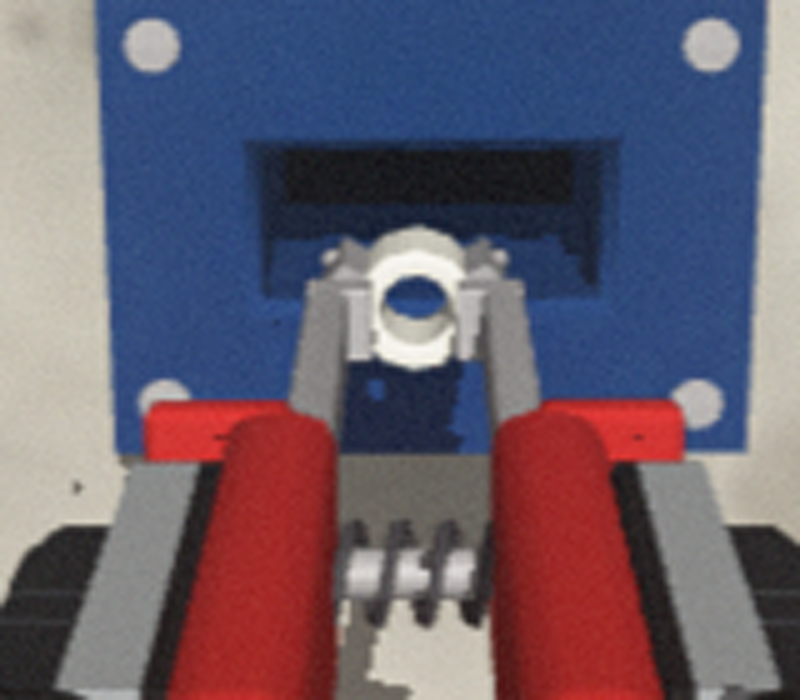

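The wrist view shows the white ring gripped upright between the jaws, at about (323,250), and the pocket empty. Next I move over the bare pin.

Call:
drive_tool:
  fingers: [2.4,2.4,2.4,2.4,2.4,2.4,2.4,2.4,2.4,2.4]
  linear:
    - [0.3,-1,0]
    - [0.4,-2.2,0]
    - [0.4,-2.5,0]
    - [0.4,-2.5,0]
    - [0.3,-2.2,-0.5]
    - [0.2,-1.2,-0.8]
    - [0,-0.6,-0.8]
    - [0,0,-0.4]
    - [0,0,0]
    - [0,0,0]
  delta_rot:
    - [0,0.2,-2]
    - [0,0,-2]
    - [0,0,-2]
    - [0,0,-2]
    - [0,0,-2]
    - [0,0,-1]
    - [0,0,0]
    - [0,0,0]
    - [0,0,0]
    - [0,0,0]

```text
clock: 24.8
eef_pos: [0.4963, -0.0613, 0.0984]
eef_rot: [-3.14, -0.017, 0.016]
force: [0.3, 0.7, -0.4]
opening: 0.341
```

Run:
```python
from h import *
s=st();c=cam('wrist','w16.png');np.save('w16.npy',c,allow_pickle=True);crop(c,240,170,400,310,5,'w16c.png')
d=cam('side');np.save('s16.npy',d,allow_pickle=True);crop(d,220,200,380,330,5,'s16c.png')
```

```text
t 24.8 pos [496.3 -61.3  98.4] yaw 0.62 toolz [-0.01    0.0019 -0.9999] F [ 0.3  0.7 -0.4] M [ 0.04  0.03 -0.04] open 0.341
```

View pics/w16c.png

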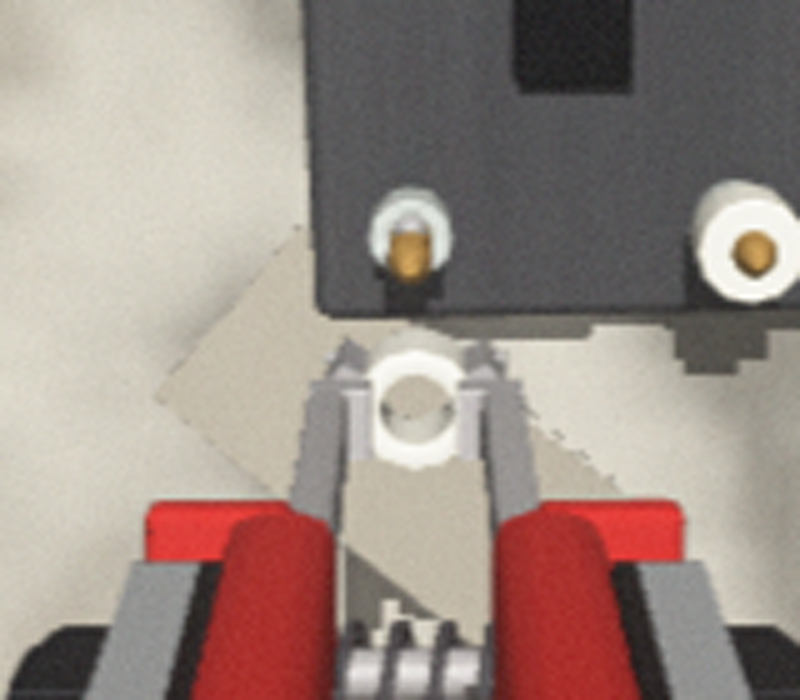

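View pics/s16c.png

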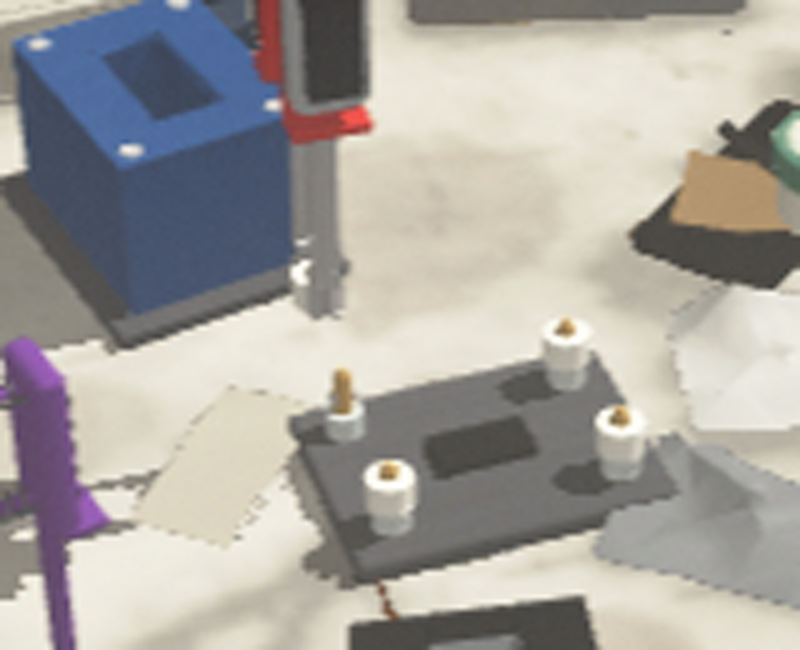

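```bash
cat > pin.py <<'E'
from h import *
import sys
def run(n,ox,oy,k=5):
    c=np.load(n+'.npy',allow_pickle=True).item();s=ctrl.sense();P=pts(c)
    f=c['frame'].astype(int);V,U=np.mgrid[:480,:640]
    tz=s['eef_pos'][2]
    g=(f.min(-1)>180)&(abs(U-323)<14)&(V>230)&(V<266)
    w=np.argwhere(g);print('ring px',w.min(0),w.max(0))
    return c,s,P
c,s,P=run('w16',240,170)
q=lambda x,y:(240+x/5,170+y/5)
tz=s['eef_pos'][2]
for lab,(x,y),z in (('ring top c(hole)',(417,408),tz-.0315),('pin tip',(411,268),.0305),('boss c',(411,225),.016),('s3 tip',(755,252),.0305),('s3 c',(745,250),.0265)):
    u,v=q(x,y);p=ray(c,u,v,z);print(lab,p.round(4),((p-s['eef_pos'])*1000).round(1),'depth pt',P[round(v),round(u)].round(4))
for x,y in ((385,370),(445,370),(390,450),(440,455),(415,355),(415,465)):
    u,v=q(x,y);print('ring depth',P[round(v),round(u)].round(4))
E
python3 pin.py
```

```text
ring px [236 310] [263 336]
ring top c(hole) [ 0.4946 -0.0628  0.0671] [ -1.8  -1.4 -31.5] depth pt [ 0.4713 -0.0627  0.0023]
pin tip [ 0.5003 -0.0619  0.0305] [  3.9  -0.6 -68.1] depth pt [ 0.5002 -0.0618  0.0312]
boss c [ 0.5022 -0.0618  0.016 ] [  5.8  -0.5 -82.6] depth pt [ 0.5034 -0.0617  0.0208]
s3 tip [ 0.5029 -0.1051  0.0305] [  6.5 -43.8 -68.1] depth pt [ 0.503  -0.1052  0.0298]
s3 c [ 0.5021 -0.1045  0.0265] [  5.7 -43.2 -72.1] depth pt [ 0.5025 -0.1042  0.0283]
ring depth [ 0.4988 -0.0592  0.0668]
ring depth [ 0.4989 -0.0658  0.0666]
ring depth [ 0.4895 -0.0598  0.0666]
ring depth [ 0.4889 -0.0654  0.0665]
ring depth [ 0.5004 -0.0625  0.0661]
ring depth [ 0.4872 -0.0626  0.0652]
```

Call:
drive_tool:
  fingers: [2.4,2.4,2.4,2.4,2.4,2.4,2.4,2.4,2.4,2.4]
  linear:
    - [0.3,0.1,0]
    - [0.3,0,0]
    - [0,0,0]
    - [0,0,-0.5]
    - [0,0,-0.6]
    - [0,0,-0.4]
    - [0,0,0]
    - [0,0,0]
    - [0,0,0]
    - [0,0,0]
  delta_rot:
    - [-0.1,-0.57,0]
    - [0,0,0]
    - [0,0,0]
    - [0,0,0]
    - [0,0,0]
    - [0,0,0]
    - [0,0,0]
    - [0,0,0]
    - [0,0,0]
    - [0,0,0]

```text
clock: 26.15
eef_pos: [0.5031, -0.06, 0.083]
eef_rot: [3.141, 0.018, 0.003]
force: [0.1, 0.6, -1.8]
opening: 0.341
```

Run:
```python
from h import *
s=st();c=cam('wrist','w17.png');np.save('w17.npy',c,allow_pickle=True);crop(c,260,190,390,300,6,'w17c.png')
d=cam('side');np.save('s17.npy',d,allow_pickle=True);crop(d,220,200,380,330,5,'s17c.png')
```

```text
t 26.15 pos [503.1 -60.   83. ] yaw 0.66 toolz [ 1.7e-03 -2.0e-04 -1.0e+00] F [ 0.1  0.6 -1.8] M [ 0.04 -0.02  0.01] open 0.341
```

View pics/w17c.png

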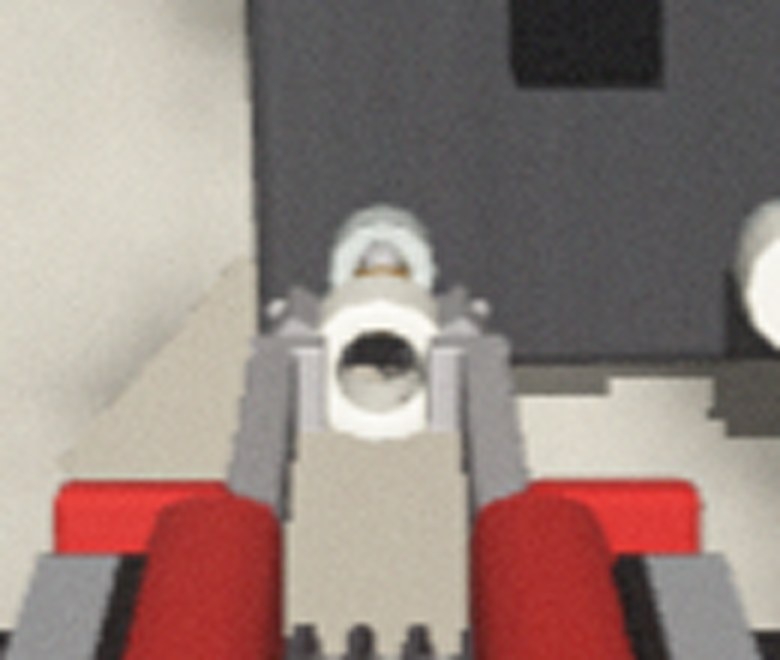

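View pics/s17c.png

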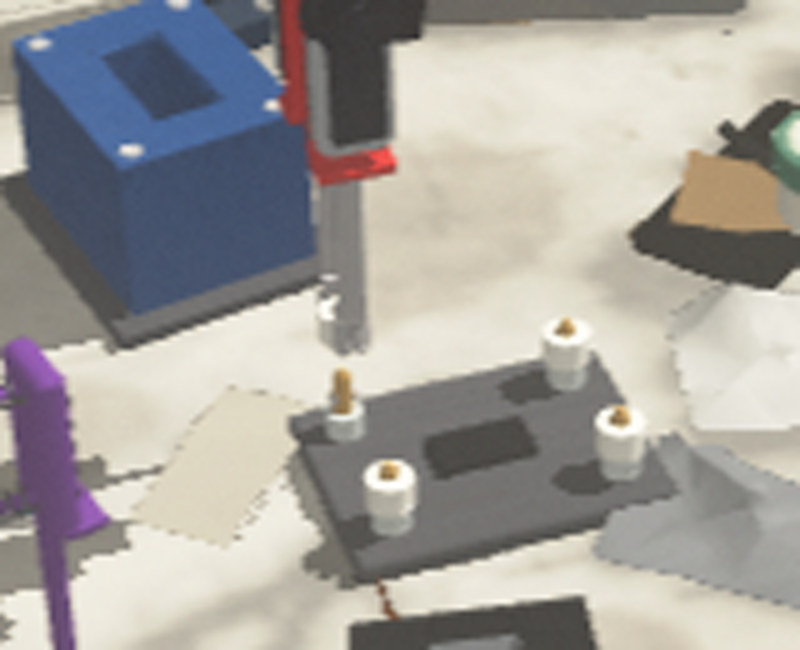

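Run:
```python
from h import *
c=np.load('w17.npy',allow_pickle=True).item();d=np.load('s17.npy',allow_pickle=True).item();s=ctrl.sense();P=pts(c);e=s['eef_pos']
q=lambda x,y:(260+x/6,190+y/6)
for lab,(x,y),z in (('ring hole top c',(380,371),e[2]-.0315),('ring outer front(bottom px)',(380,438),e[2]-.0315),('ring outer back top',(380,303),e[2]-.0315),('boss back edge',(383,222),.016),('boss L',(331,262),.016),('boss R',(436,262),.016)):
    u,v=q(x,y);p=ray(c,u,v,z);print(lab,p.round(4))
# predicted ring/pin in side
for lab,X in (('pin tip',(.5005,-.0615,.0305)),('seat',(.5005,-.0615,.016)),('tcp ring top',(e[0]-.0012,e[1],e[2]-.0315)),('ring bot',(e[0]-.0012,e[1],e[2]-.0415))):
    u,v=proj(d,X);print(lab,((u-220)*5,(v-200)*5))
crop(d,270,245,310,295,14,'s17z.png');crop(c,300,215,346,270,12,'w17z.png')
```

```text
ring hole top c [ 0.5016 -0.0615  0.0515]
ring outer front(bottom px) [ 0.4951 -0.0616  0.0515]
ring outer back top [ 0.5081 -0.0614  0.0515]
boss back edge [ 0.5059 -0.0618  0.016 ]
boss L [ 0.5015 -0.0564  0.016 ]
boss R [ 0.5016 -0.0674  0.016 ]
pin tip (np.float64(339.4016187712907), np.float64(368.4946576422209))
seat (np.float64(341.59239137815405), np.float64(408.42505651402746))
tcp ring top (np.float64(339.69297412006597), np.float64(305.2325373654591))
ring bot (np.float64(341.22449566289447), np.float64(333.5945522125789))
```

View pics/s17z.png

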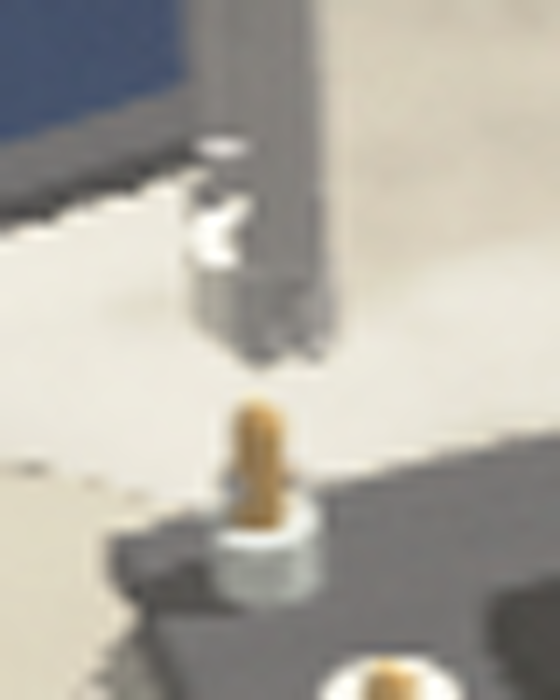

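View pics/w17z.png

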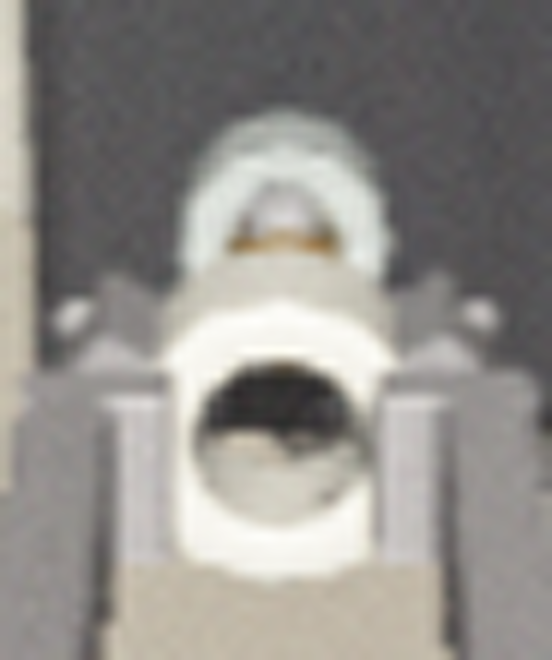

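Call:
drive_tool:
  fingers: [2.4,2.4,2.4,2.4,2.4,2.4,2.4,2.4,2.4,2.4]
  linear:
    - [-0.08,-0.03,0]
    - [0,0,0]
    - [0,0,-0.3]
    - [0,0,-0.4]
    - [0,0,-0.2]
    - [0,0,-0.2]
    - [0,0,-0.2]
    - [0,0,-0.1]
    - [0,0,0]
    - [0,0,0]
  delta_rot:
    - [0,0,0]
    - [0,0,0]
    - [0,0,0]
    - [0,0,0]
    - [0,0,0]
    - [0,0,0]
    - [0,0,0]
    - [0,0,0]
    - [0,0,0]
    - [0,0,0]

```text
clock: 27.5
eef_pos: [0.5022, -0.0603, 0.0679]
eef_rot: [3.141, 0.018, 0.003]
force: [0.7, 0.4, -0.5]
opening: 0.343
```

Run:
```python
from h import *
s=st();c=cam('wrist','w18.png');np.save('w18.npy',c,allow_pickle=True);crop(c,295,205,351,270,10,'w18z.png')
d=cam('side');crop(d,260,235,320,300,10,'s18z.png')
```

```text
t 27.5 pos [502.2 -60.3  67.9] yaw 0.66 toolz [ 1.6e-03 -2.0e-04 -1.0e+00] F [ 0.7  0.4 -0.5] M [-0.01  0.04  0.05] open 0.343
```

View pics/w18z.png

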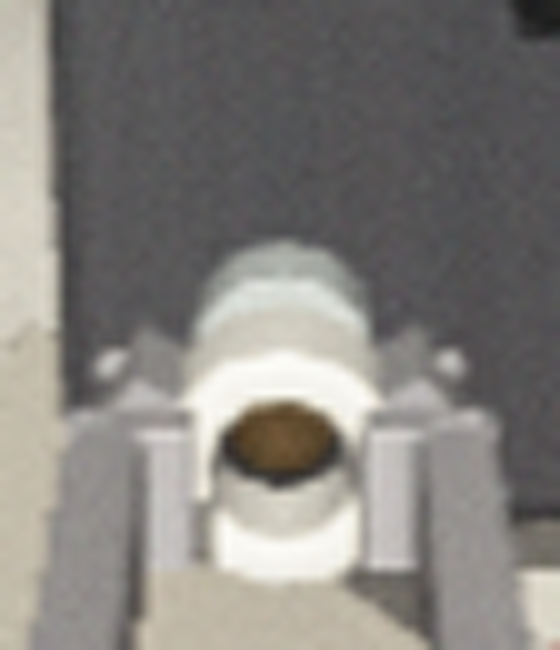

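View pics/s18z.png

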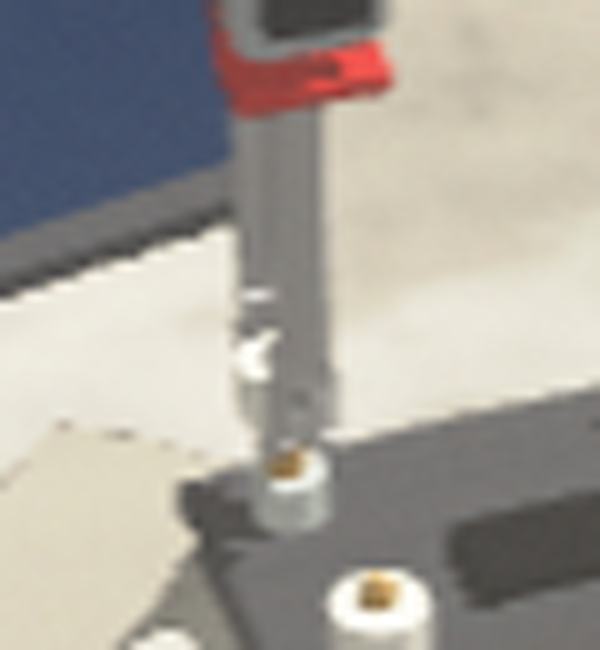

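Call:
drive_tool:
  fingers: [2.4,2.4,2.4,2.4,2.4,2.4,2.4,2.4,2.4,2.4]
  linear:
    - [0,0,-0.2]
    - [0,0,-0.15]
    - [0,0,-0.1]
    - [0,0,-0.1]
    - [0,0,-0.1]
    - [0,0,-0.05]
    - [0,0,0]
    - [0,0,0]
    - [0,0,0]
    - [0,0,0]
  delta_rot:
    - [0,0,0]
    - [0,0,0]
    - [0,0,0]
    - [0,0,0]
    - [0,0,0]
    - [0,0,0]
    - [0,0,0]
    - [0,0,0]
    - [0,0,0]
    - [0,0,0]

```text
clock: 28.85
eef_pos: [0.5026, -0.0604, 0.0622]
eef_rot: [3.141, 0.018, 0.003]
force: [-1.2, 0.9, 3.4]
opening: 0.344
```

Run:
```python
from h import *
s=st();c=cam('wrist','w19.png');np.save('w19.npy',c,allow_pickle=True);crop(c,295,205,351,270,10,'w19z.png')
```

```text
t 28.85 pos [502.6 -60.4  62.2] yaw 0.66 toolz [ 1.8e-03 -5.0e-04 -1.0e+00] F [-1.2  0.9  3.4] M [0.05 0.43 0.04] open 0.344
```

View pics/w19z.png

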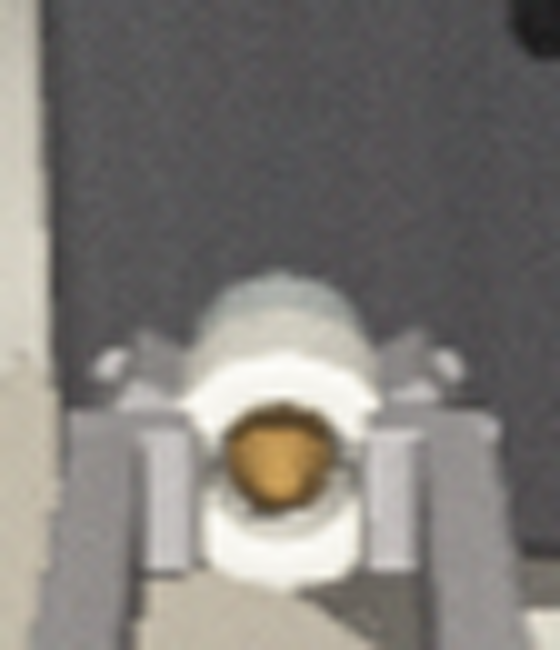

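Call:
drive_tool:
  fingers: [2.4,2.4,2.4,2.4,2.4,2.4,2.4,2.4,2.4,2.4]
  linear:
    - [0,0,-0.08]
    - [0,0,-0.08]
    - [0,0,-0.08]
    - [0,0,-0.08]
    - [0,0,-0.08]
    - [0,0,-0.05]
    - [0,0,0]
    - [0,0,0]
    - [0,0,0]
    - [0,0,0]
  delta_rot:
    - [0,0,0]
    - [0,0,0]
    - [0,0,0]
    - [0,0,0]
    - [0,0,0]
    - [0,0,0]
    - [0,0,0]
    - [0,0,0]
    - [0,0,0]
    - [0,0,0]

```text
clock: 30.15
eef_pos: [0.5025, -0.0604, 0.0573]
eef_rot: [3.141, 0.018, 0.003]
force: [-1.6, 1.2, 3.0]
opening: 0.346
```

Run:
```python
from h import *
s=st();c=cam('wrist','w20.png');np.save('w20.npy',c,allow_pickle=True);crop(c,295,205,351,270,10,'w20z.png')
```

```text
t 30.15 pos [502.5 -60.4  57.3] yaw 0.66 toolz [ 1.7e-03 -4.0e-04 -1.0e+00] F [-1.6  1.2  3. ] M [ 0.1   0.39 -0.07] open 0.346
```

View pics/w20z.png

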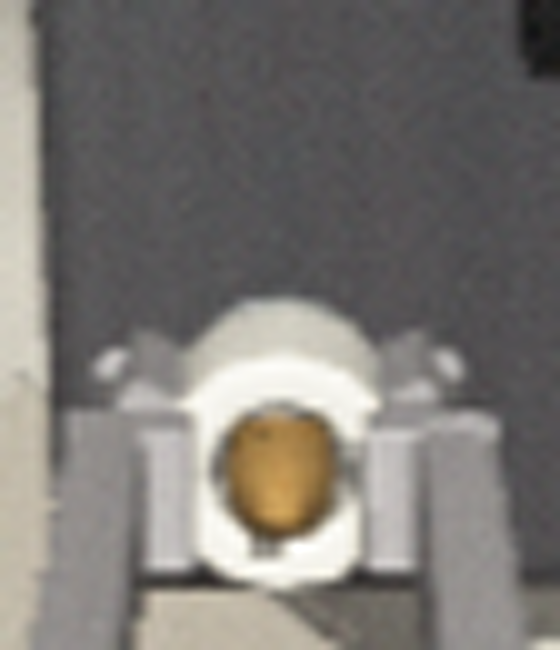

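Call:
drive_tool:
  fingers: [2.4,2.4,2.4,2.4,2.4,2.4,2.4,2.4,2.4,2.4]
  linear:
    - [0,0,-0.06]
    - [0,0,-0.06]
    - [0,0,-0.06]
    - [0,0,-0.06]
    - [0,0,0]
    - [0,0,0]
    - [0,0,0]
    - [0,0,0]
    - [0,0,0]
    - [0,0,0]
  delta_rot:
    - [0,0,0]
    - [0,0,0]
    - [0,0,0]
    - [0,0,0]
    - [0,0,0]
    - [0,0,0]
    - [0,0,0]
    - [0,0,0]
    - [0,0,0]
    - [0,0,0]

```text
clock: 31.45
eef_pos: [0.5026, -0.0604, 0.0572]
eef_rot: [3.141, 0.018, 0.001]
force: [-2.2, 0.3, 3.7]
opening: 0.343
```

Run:
```python
from h import *
s=st();c=cam('wrist','w21.png');np.save('w21.npy',c,allow_pickle=True);crop(c,295,205,351,270,10,'w21z.png')
```

```text
t 31.45 pos [502.6 -60.4  57.2] yaw 0.67 toolz [ 4.e-04 -1.e-04 -1.e+00] F [-2.2  0.3  3.7] M [0.12 0.51 0.  ] open 0.343
```

View pics/w21z.png

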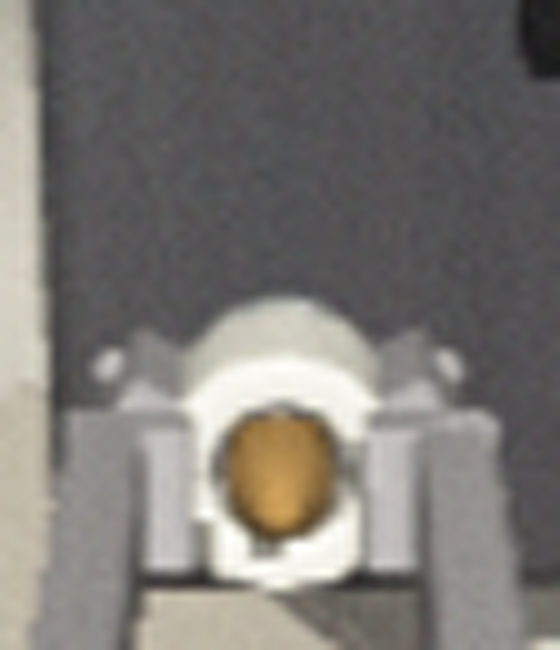

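Call:
drive_tool:
  fingers: [2.4,2.4,2.4,2.4,2.4,2.4,2.4,2.4,2.4,2.4]
  linear:
    - [0,0,0]
    - [0,0,0]
    - [0,0,0]
    - [0,0,0]
    - [0,0,0]
    - [0,0,0]
    - [0,0,-0.06]
    - [0,0,-0.08]
    - [0,0,-0.1]
    - [0,0,-0.12]
  delta_rot:
    - [0,0,0]
    - [0,0,0]
    - [0,0,0]
    - [0,0,0]
    - [0,0,0]
    - [0,0,0]
    - [0,0,0]
    - [0,0,0]
    - [0,0,0]
    - [0,0,0]

```text
clock: 32.75
eef_pos: [0.503, -0.0604, 0.0571]
eef_rot: [-3.141, -0.019, 0.001]
force: [-4.0, 1.2, 9.9]
opening: 0.346
```

Run:
```python
from h import *
s=st();c=cam('wrist','w22.png');np.save('w22.npy',c,allow_pickle=True);P=pts(c)
f=c['frame'].astype(int);V,U=np.mgrid[:480,:640]
g=(f.min(-1)>190)&(abs(U-323)<12)&(V>238)&(V<266);print('ring top z',np.median(P[g][:,2]),P[g].mean(0), g.sum())
# other seated spacers
for u0,v0 in ():pass
g2=(f.min(-1)>190)&(P[...,2]>.02)&(P[...,2]<.035)&~(abs(U-323)<20)
n,L,stt,ce=cv2.connectedComponentsWithStats(g2.astype(np.uint8))
for i in range(1,n):
    if stt[i,4]>60: print(ce[i].round(),stt[i,4],np.median(P[L==i][:,2]))
```

```text
t 32.75 pos [503.  -60.4  57.1] yaw 0.68 toolz [-7.e-04  1.e-04 -1.e+00] F [-4.   1.2  9.9] M [ 0.27  1.2  -0.04] open 0.346
ring top z 0.025506656443937674 [ 0.50234877 -0.06133424  0.02573304] 192
[407. 122.] 440 0.025840714448808776
[403. 250.] 361 0.02583796152193887
```

Call:
drive_tool:
  fingers: [2.4,3.1,3.3,3.5,3.7,3.8,3.8,3.8,3.8,3.8]
  linear:
    - [-0.04,0,0.0]
    - [0,0,0]
    - [0,0,0]
    - [0,0,0]
    - [0,0,0]
    - [0,0,0]
    - [0,0,0]
    - [0,0,0.4]
    - [0,0,0.8]
    - [0,0,1]
  delta_rot:
    - [0,0,0]
    - [0,0,0]
    - [0,0,0]
    - [0,0,0]
    - [0,0,0]
    - [0,0,0]
    - [0,0,0]
    - [0,0,0]
    - [0,0,0]
    - [0,0,0]

```text
clock: 34.05
eef_pos: [0.5019, -0.0602, 0.078]
eef_rot: [-3.141, -0.019, 0.003]
force: [0.0, -0.0, -0.9]
opening: 0.445
```

Run:
```python
from h import *
s=st();c=cam('wrist','w23.png');np.save('w23.npy',c,allow_pickle=True);crop(c,240,170,400,310,5,'w23c.png')
```

```text
t 34.05 pos [501.9 -60.2  78. ] yaw 0.68 toolz [-1.7e-03  4.0e-04 -1.0e+00] F [ 0.  -0.  -0.9] M [-0.04  0.03  0.05] open 0.445
```

View pics/w23c.png

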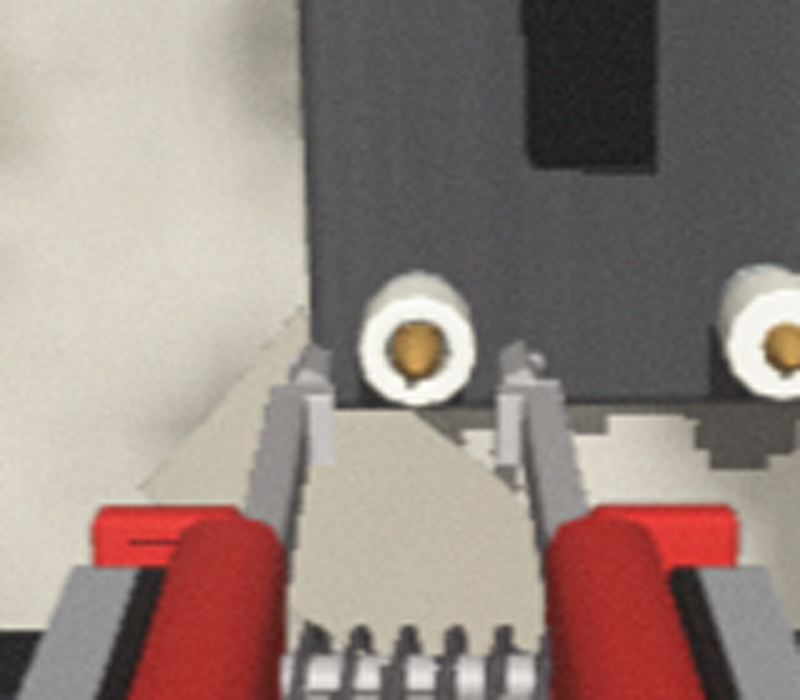

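Call:
drive_tool:
  fingers: [3.7,3.7,3.7,3.7,3.7,3.7,3.7,3.7,3.7,3.7]
  linear:
    - [0,0,1.8]
    - [0,0,2.2]
    - [-0.1,-1.2,1]
    - [-0.1,-3,0]
    - [-0.1,-3.5,0]
    - [-0.1,-3.5,0]
    - [-0.1,-2.6,0]
    - [0,-1.2,0]
    - [0,0,0]
    - [0,0,0]
  delta_rot:
    - [0,0,0]
    - [0,0,0]
    - [0,0,-1.5]
    - [0,0,-2]
    - [0,0,-2]
    - [0,0,-2]
    - [0,0,-1.2]
    - [0,0,-0.3]
    - [0,0,0]
    - [0,0,0]

```text
clock: 35.35
eef_pos: [0.4983, -0.2183, 0.1383]
eef_rot: [3.129, -0.243, 0.012]
force: [-0.2, 0.8, -0.4]
opening: 0.441
```

Run:
```python
from h import *
s=st()
```

```text
t 35.35 pos [ 498.3 -218.3  138.3] yaw -8.89 toolz [ 0.0071 -0.0037 -1.    ] F [-0.2  0.8 -0.4] M [ 0.06 -0.02 -0.  ] open 0.441
```

Call:
drive_tool:
  fingers: [3.7,3.7,3.7,3.7,3.7,3.7,3.7,3.7,3.7,3.7]
  linear:
    - [-0.17,-0.1,0]
    - [0,0,-0.8]
    - [0,0,-1]
    - [0,0,-0.8]
    - [0,0,-0.3]
    - [0,0,0]
    - [0,0,0]
    - [0,0,0]
    - [0,0,0]
    - [0,0,0]
  delta_rot:
    - [0.21,0.41,0]
    - [0,0,0]
    - [0,0,0]
    - [0,0,0]
    - [0,0,0]
    - [0,0,0]
    - [0,0,0]
    - [0,0,0]
    - [0,0,0]
    - [0,0,0]

```text
clock: 36.6
eef_pos: [0.4966, -0.2172, 0.1071]
eef_rot: [-3.132, 0.239, 0.001]
force: [0.8, 1.1, -1.7]
opening: 0.432
```

Run:
```python
from h import *
s=st();c=cam('wrist','w24.png');np.save('w24.npy',c,allow_pickle=True);crop(c,240,170,400,310,5,'w24c.png')
```

```text
t 36.6 pos [ 496.6 -217.2  107.1] yaw -8.72 toolz [-8.e-04  8.e-04 -1.e+00] F [ 0.8  1.1 -1.7] M [ 0.01 -0.03  0.03] open 0.432
```

View pics/w24c.png

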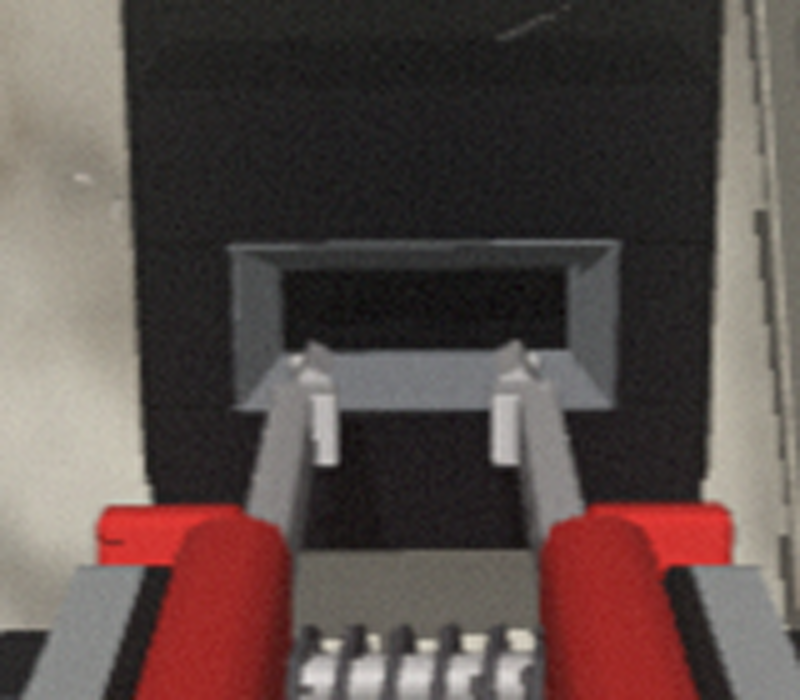

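Call:
drive_tool:
  fingers: [3.6,3.6,3.6,3.6,3.6,3.6,3.6,3.6,3.6,3.6]
  linear:
    - [0,-0.19,0]
    - [0,0,0]
    - [0,0,-0.7]
    - [0,0,-0.9]
    - [0,0,-0.9]
    - [0,0,-0.9]
    - [0,0,-0.8]
    - [0,0,-0.5]
    - [0,0,-0.3]
    - [0,0,0]
  delta_rot:
    - [0,0,0]
    - [0,0,0]
    - [0,0,0]
    - [0,0,0]
    - [0,0,0]
    - [0,0,0]
    - [0,0,0]
    - [0,0,0]
    - [0,0,0]
    - [0,0,0]

```text
clock: 37.9
eef_pos: [0.4966, -0.2191, 0.053]
eef_rot: [-3.131, 0.239, 0.001]
force: [0.7, 0.3, -1.1]
opening: 0.424
```

Run:
```python
from h import *
s=st();c=cam('wrist','w25.png')
```

```text
t 37.9 pos [ 496.6 -219.1   53. ] yaw -8.72 toolz [-9.0e-04  1.1e-03 -1.0e+00] F [ 0.7  0.3 -1.1] M [ 0.04 -0.15  0.03] open 0.424
```

View pics/w25.png

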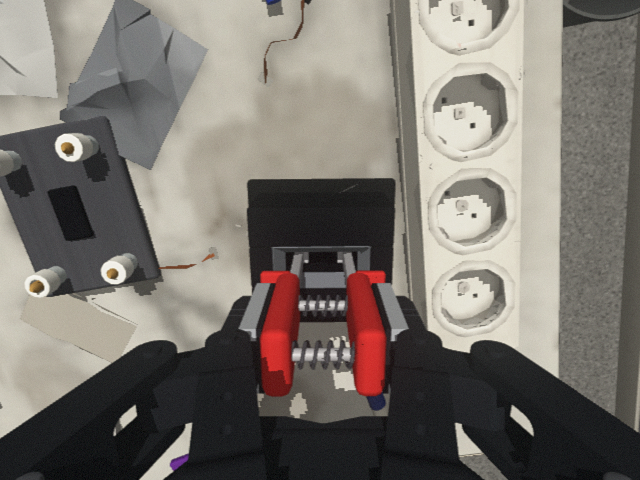

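Call:
drive_tool:
  fingers: [3.6,3.6,3.6,3.6,3.8,4.2,5,6,6.8,6.8]
  linear:
    - [0,0,-0.1]
    - [0,0,-0.08]
    - [0,0,-0.05]
    - [0,0,0]
    - [0,0,0]
    - [0,0,0]
    - [0,0,0]
    - [0,0,0]
    - [0,0,0]
    - [0,0,0]
  delta_rot:
    - [0,0,0]
    - [0,0,0]
    - [0,0,0]
    - [0,0,0]
    - [0,0,0]
    - [0,0,0]
    - [0,0,0]
    - [0,0,0]
    - [0,0,0]
    - [0,0,0]

```text
clock: 39.2
eef_pos: [0.4972, -0.2195, 0.052]
eef_rot: [-3.132, 0.239, -0.001]
force: [-0.0, 0.8, 0.5]
opening: 0.794
```

Run:
```python
from h import *
s=st();c=cam('wrist','w26.png');P=pts(c);np.save('w26.npy',c,allow_pickle=True)
f=c['frame'].astype(int);r=(f[...,0]-f[...,1]>90)&(P[...,2]>.1)&(P[...,2]<.16);print('handle top z',np.percentile(P[r][:,2],[50,90,99]))
```

```text
t 39.2 pos [ 497.2 -219.5   52. ] yaw -8.72 toolz [ 5.e-04  0.e+00 -1.e+00] F [-0.   0.8  0.5] M [ 0.02  0.   -0.07] open 0.794
handle top z [0.12661367 0.12788844 0.12860983]
```

View pics/w26.png

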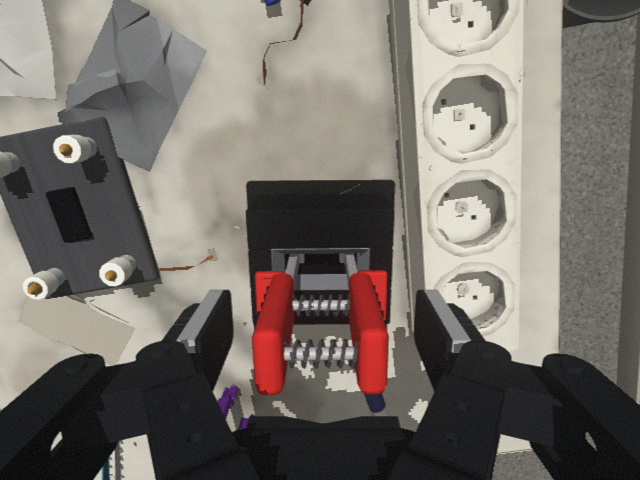

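Call:
drive_tool:
  fingers: [6.8,6.8,6.8,6.8,7.5,8.5,8.5,8.5,8.5,8.5]
  linear:
    - [0,0,0.5]
    - [0,0,1]
    - [0,0,1.5]
    - [0,0,2]
    - [0,0,2]
    - [0,0,2]
    - [0,0,2]
    - [0,0,2]
    - [-1,0,1]
    - [0,0,0]
  delta_rot:
    - [0,0,0]
    - [0,0,0]
    - [0,0,0]
    - [0,0,0]
    - [0,0,0]
    - [0,0,0]
    - [0,0,0]
    - [0,0,0]
    - [0,0,0]
    - [0,0,0]

```text
clock: 40.5
eef_pos: [0.4877, -0.2202, 0.2057]
eef_rot: [3.129, -0.238, 0.012]
force: [0.3, -0.1, -0.7]
opening: 0.998
```

Run:
```python
from h import *
s=st();c=cam('side','s27.png');np.save('s27.npy',c,allow_pickle=True);crop(c,180,190,400,400,3,'s27c.png')
w=cam('wrist','w27.png');np.save('w27.npy',w,allow_pickle=True)
P=pts(w);f=w['frame'].astype(int);r=(f[...,0]-f[...,1]>90)&(P[...,2]>.122)&(P[...,2]<.16)&(abs(P[...,0]-.495)<.05);print(P[r].mean(0),np.median(P[r][:,2]))
W=np.array([ray(w,u,v,.128)[:2] for v,u in np.argwhere(r)]).astype(np.float32)*1000;print(cv2.minAreaRect(W))
g=(f.min(-1)>180)&(P[...,2]>.018)&(P[...,2]<.035)&(P[...,1]>-.13)&(P[...,1]<-.04)
n,L,q,ce=cv2.connectedComponentsWithStats(g.astype(np.uint8))
for i in range(1,n):
    if q[i,4]>30: print(ce[i].round(),q[i,4],np.percentile(P[L==i][:,2],[50,80]).round(4),P[L==i].mean(0).round(4))
```

```text
t 40.5 pos [ 487.7 -220.2  205.7] yaw -8.71 toolz [ 0.0074 -0.004  -1.    ] F [ 0.3 -0.1 -0.7] M [ 0.04  0.03 -0.02] open 0.998
[ 0.49853762 -0.22116038  0.12698592] 0.12712204902664803
((498.69378662109375, -220.63397216796875), (39.03971862792969, 20.598928451538086), 81.26361083984375)
[172. 125.] 128 [0.0257 0.0264] [ 0.5703 -0.1037  0.0257]
[123. 135.] 128 [0.0256 0.0263] [ 0.5686 -0.0598  0.0256]
[194. 201.] 112 [0.0257 0.0263] [ 0.5025 -0.106   0.0257]
[147. 210.] 88 [0.0259 0.0266] [ 0.5009 -0.062   0.0259]
```

View pics/s27c.png

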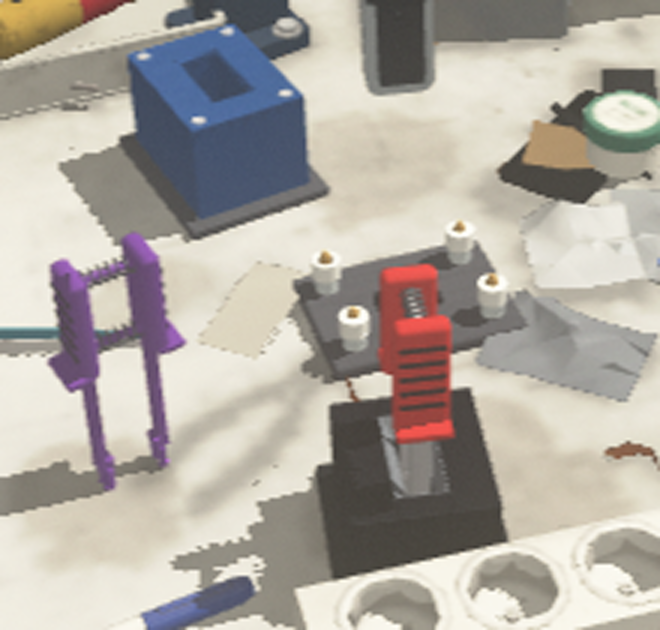

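View pics/w27.png

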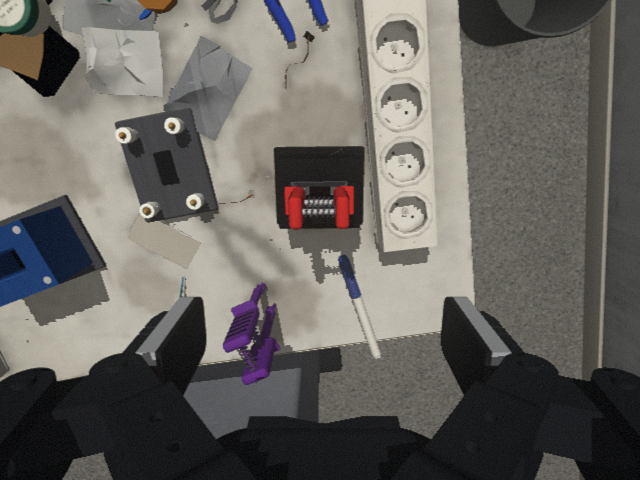

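Run:
```python
from h import *
print(ctrl.finish_job())
```

```text
the job is handed in; nothing more can be done
None
```

The job is done and handed in at about 40.6 s. I took the red tongs from the stand, drew the white spacer out of the pocket and pressed it onto the bare pin. I then put the tongs back in their stand and let go.

**Last checks**
- **Spacer:** its top reads 25.9 mm above the bench, against 25.6 to 25.7 mm on the three other pins, so it is down on the seat. My last press read about 10 N, and the tool stopped going down before that.
- **Tongs:** they are back in the stand with the handle tops at 127.1 mm, the same as before I lifted them.
- **Robot:** the arm is clear and the gripper is open. I saw nothing else on the bench moved.

**What went wrong or disagreed**
- **Regrip:** my first grip was too high. The real fingertips are about 35 mm behind the reported TCP. I set the tongs back in the stand and gripped them again near the finger stops before going on.
- **Pocket floor:** I didn't feel for it. The tips stayed just above it, at a height taken from the camera depth.
- **Tongs' lean:** the handle tops read about 3 mm further along x than at the start, so the tongs may lean about 1° in the loose well. I left it.
- **Cameras:** the top and wrist cameras disagreed by up to 4 mm. I aligned the tips with the spacer and the pin by comparing them within single wrist images.

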